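Lock the stamping things away

TASK

Lock the stamping things that are on the desk away for the night: with the hooked rod push back the bolt deep in the little cabinet's hutch, pull the drawer out, set each of the things that are there (date stamp, ink pot, ink-pad tin) upright in its own pocket in the drawer, push the drawer fully home and draw the bolt fully home again with the hook. Use only the hook on the bolt, finish with the hook lying on its rests on top of the cabinet, and leave the stapler and the magnifier where they are.

Things in the scene. Friction and masses are not known exactly. Their poses are not given: they have to be found in the camera images.
- case: the desk cabinet (fixed, wood): origin on the table under the middle of its drawer part; x points to its back, y to the end (left, seen from the robot) where the drawer comes out. Its front part (x -93 to +97 mm, y -120 to +120) is 92 mm high with a flat top; a hutch stands over its rear part
- hutch (a point): middle of the lower front edge of the hutch roof. The hutch (cabinet x 97 to 230 mm, y -120 to +155) has its deck 92 mm, its roof's underside 200 mm and top 210 mm above the table, things on it to 270 mm. It is open to the front and, from a divider at y = 38 mm, to the left end, where the bolt is: too low for a gripper; its back wall is at x = 222 mm
- drawer (a joint): drawer, m: 0 = fully home, 0.215 = fully out; slides along the cabinet's +y (to the left), stays where it is left, takes 2 to 4 N to move. Its front board closes the cabinet's left end. The shot bolt holds it shut (with 3 mm of play)
- drawer_tab (a point): top middle of the pull tab standing up from the drawer front, 128 mm above the table: 66 mm wide (cabinet x), 16 mm thick (cabinet y), top 36 mm above the cabinet's flat top; to be pinched from above across the 16 mm. Moves with the drawer; axes as the cabinet's
- bolt (a joint): sliding bolt on the hutch deck, m: 0 = home (shot, nose 20 mm deep in the keeper on the drawer front), 0.040 = fully drawn back, away from the robot (cabinet +x); free of the drawer from 0.025. Takes 2 to 3 N, stays where it is left
- bolt_knob (a point): point on the bolt's upright knob where the hook takes it, 137 mm above the table. The knob is a round post 10 mm thick up to 150 mm above the table, with a 16 mm ball on top (to 160 mm). It moves with the bolt. In front of it the bolt's barrel reaches up to 117 mm and the keeper on the drawer front to 124 mm
- hook_grip (a point): centre of the wooden handle of the hooked rod: handle 110 x 20 x 24 mm (own x, y, z). From it a 7 mm steel shaft runs along own +x to x = 210 mm, there it turns square to own -y for 55 mm, level (the hook arm), ending in a barb 5 mm back to y = -60 mm. 0.13 kg, balance point about 60 mm ahead of this centre
- hook_arm (a point): middle of the hook arm, 210 mm ahead of the handle's centre and 28 mm to its own -y side
- hook_rest (a point): where the handle's centre lies when the hook is on its two rests on the cabinet's flat top (118 mm above the table, 26 mm above that top), level and pointing along the cabinet's -y. Both rests have notches 10 mm deep, 28 mm wide under the handle's rear end (45 mm behind its centre), 22 mm wide under the shaft (122 mm ahead); axes as the cabinet's
- stamp_c (a point): black block date stamp, 52 x 88 x 46 mm (a block whose ends slope in; grip it across the 52 mm side, low down, where the sides are upright); the point is its centre, 21 mm above its underside; own z up, long side along own y. May be absent
- nest_stamp (a point): centre of the floor of the stamp's pocket in the drawer, 60 mm (cabinet x) by 96 mm (cabinet y), 10 mm deep, floor 20 mm and tray top 30 mm above the table; axes as the cabinet's; uncovered only when the drawer is out
- pot_c (a point): round blue ink pot with yellow rim, 61 mm across at the top and about 54 mm at the foot, 40 mm high, open and empty; the point is its centre, 20 mm above its underside; own z up. May be absent
- nest_pot (a point): centre of the floor of the pot's pocket in the drawer, 64 mm round, 10 mm deep, floor 20 mm and tray top 30 mm above the table; axes as the cabinet's; uncovered only when the drawer is out
- tin_c (a point): flat black ink-pad tin, 50 x 74 x 16 mm; the point is its centre, 8 mm above its underside; own z up, long side along own y. May be absent
- nest_tin (a point): centre of the floor of the tin's pocket in the drawer, 58 mm (cabinet x) by 82 mm (cabinet y), 10 mm deep, floor 20 mm and tray top 30 mm above the table; axes as the cabinet's; uncovered only when the drawer is out
- stapler: red office stapler, 34 x 144 x 44 mm, a bystander; origin under its middle
- magnifier: magnifier lying flat, 67 x 152 x 10 mm, a bystander; origin under its middle

How it is judged:
By the outcome, as a careful person would: the job done as asked, in the order asked, and still so for the second after the job is handed in, with the robot touching nothing.
Of stamp, pot, tin only 2 to 3 are there at a start; the rules pass over those that are not, and their reading is None.
At some moment in a run one of stamp, tin may be knocked a few centimetres aside while the robot is not near it.
It also fails if it takes over 208 s, if anything falls off the work surface, if the arm or the gripper's body presses on something with over 40 N, if the wrist force passes 120 N, or if a joint passes its speed limit or range.

ROBOT

A 7-joint arm with a two-finger parallel gripper is mounted at the origin on a cart in front of the work surface, level with it; the furniture and walls round the work are solid. World frame = base frame: x ahead of the robot, y to its left, z up, the work surface at z = 0. Lengths are in m, angles in degrees, forces in N, time in s.
With the tool pointing down it reaches from about 0.425 to 0.95 m from the base axis. Payload 4.7 kg.
Tool frame: the origin (TCP) lies at the very end of the fingers, on their centre line; the grasp point (between the pads) lies 19 mm behind it; z points along the fingers, y is the direction in which the jaws open and shut (so a half turn about z gives the same grasp; the last joint's range is limited). The gripper opens to 87 mm and grips with 3 to 60 N. Pads are 19 mm wide; open, the fingers measure 117 mm over their backs; the gripper's body (75 mm by 190 mm) begins 51 mm behind the grasp point.
Start: joints at [-1.656, 26.849, -2.785, 87.806, 1.381, 65.374, -4.715], TCP at [0.675, 0, 0.223] pointing down, gripper open.
Joint ranges: [-148.3, 148.3], [-19.14, 114.17], [-79.39, 73.82], [5.75, 140.21], [-59.74, 239.74], [12.07, 113.84], [-152.46, 152.46]. Speed limits (degrees/s): [147.25, 147.25, 180, 180, 180, 180, 180].

INTERFACE

Orientations are given as a 3x3 rotation matrix whose columns are the frame's x, y, z axes.
In Python, from workcell import manip gives the robot as it stands. The module is installed in compiled form; this text tells all that it offers.
- The arm moves only by the shell command python3 -m inch 'ROWS' [OPENING]. ROWS is JSON, a list of rows, each a list of 4 numbers: the shift along the tool's x, y, z as a fraction of full scale, then the turn about the tool's z as a fraction of full scale. In form: [[dx, dy, dz, spin], ...]. A call has exactly 8 rows; each row is the pose to reach, as a shift and turn from the pose commanded when the call began, along the tool's axes at that moment; what a row does not reach only later rows make up. Full scale, the value 1, is 0.08 m for a shift and 1.5 rad for a turn. A row lasts 1/10 s, in which the tool goes at most 50 mm and 8.59 degrees, less where a joint would pass 70% of its speed; a pose out of reach is approached as far as the arm can. A call with a number of a shift or a turn outside -1 to 1 is refused whole. A call with a gripper value outside its range is refused whole. OPENING is the opening, from -1 (shut) to 1 (fully open), set as the call begins (- or left out, the last holds). The fingers move at their own pace and stop on an object; the grip force is fixed at half the most. Time passes only in rows, so rows that repeat a pose let the fingers close, or fill a call up. It gives the time, the measured TCP pose, the force and the opening at its end, in the units of the state.
- manip.state(): the state, without advancing time (a new reading comes with each control period).
- manip.read_camera(name): name is "scene" or "side" or "wrist"; returns a dict with "img" (480x640x3 uint8, red, green, blue), "z_map" (480x640 float32, m along the optical axis (not along the pixel's ray), 0 where there is no reading), "fx", "fy", "cx", "cy" (pixels), "pose" (4x4, takes a point from camera to world coordinates). Camera axes: x right, y down, z forward; pixel columns grow to the right and rows downward; lengths in m; the calibration is good to about 2 mm. A picture is of the moment at which its call begins.
- manip.hand_in(): hands the job in, once; it reports no verdict.
The state is a dict: "time_s": time; "joint_positions": joint angles; "qvel": joint speeds; "effort": joint torques, N m; "position": TCP position; "tcp_rot": TCP orientation; "ft_force": force on the tool from outside, world axes, zero at the start; "wrist_torque": the same for the moment, N m; "grip_width": opening from 0.0 (shut) to 1.0 (fully open).
Only numpy, scipy, OpenCV 4.12 (cv2) and the standard library are available. Lean on these libraries where they do the work, as an engineer would, in place of code of your own. Each camera call takes 0.05 s, during which the arm holds its last target.

## Working session

There is one attempt and no reset: what is moved stays moved. The work goes in short steps, Python scripts to look and compute and a shell command to move; the robot and the scene stay as the last step left them, time stands still between calls to the robot, and variables do not carry over. Pictures are saved under pics/ and viewed, and the job is handed in when it is done.

```bash
mkdir -p pics; ls; cat > h.py <<'E'
import numpy as np, cv2
from workcell import manip
def snap(name,fn):
    c=manip.read_camera(name)
    cv2.imwrite('pics/'+fn+'.png',c['img'][:,:,::-1]); np.savez('/tmp/'+fn+'.npz',**c); return c
def load(fn): return dict(np.load('/tmp/'+fn+'.npz'))
def ray(c,u,v):
    d=np.array([(u-c['cx'])/c['fx'],(v-c['cy'])/c['fy'],1.0]); P=c['pose']; return P[:3,3],P[:3,:3]@d
def onz(c,u,v,z):
    o,d=ray(c,u,v); return o+d*(z-o[2])/d[2]
def dep(c,u,v):
    o,d=ray(c,u,v); return o+d*c['z_map'][int(v),int(u)]
def cloud(c):
    v,u=np.mgrid[0:480,0:640]; z=c['z_map']
    p=np.stack([(u-c['cx'])/c['fx']*z,(v-c['cy'])/c['fy']*z,z],-1)
    return p@c['pose'][:3,:3].T+c['pose'][:3,3]
def proj(c,p):
    q=c['pose'][:3,:3].T@(np.array(p)-c['pose'][:3,3]); return c['fx']*q[0]/q[2]+c['cx'],c['fy']*q[1]/q[2]+c['cy']
E
python3 - <<'E'
from h import *
s=manip.state(); print(s)
for n in ['scene','side','wrist']:
    c=snap(n,n+'0'); print(n,c['pose'].round(3).tolist(),c['fx'],c['cx'],c['cy'])
E
```

```text
pics
{'time_s': 0.0, 'joint_positions': array([-1.65401496, 26.8990821 , -2.78441151, 87.87372029,  1.37982551,
       65.37450659, -4.7180272 ]), 'qvel': array([-0.04763676,  0.02507496,  0.00106767,  0.02132623, -0.02390861,
        0.04381258, -0.04187777]), 'effort': array([ 8.49551179e-05, -5.07972229e+01, -8.03461717e-02, -2.36155879e+01,
       -6.12773141e-02,  3.78107757e-02,  1.50727069e-04]), 'position': array([ 6.74400265e-01, -5.11890935e-06,  2.21478562e-01]), 'tcp_rot': array([[ 5.09358826e-05,  9.99998028e-01, -1.98537701e-03],
       [ 9.99999997e-01, -5.10468151e-05, -5.58241767e-05],
       [-5.59254138e-05, -1.98537416e-03, -9.99998028e-01]]), 'ft_force': array([ 0.05235654,  0.07600785, -0.5773152 ]), 'wrist_torque': array([-0.00411197,  0.00017971, -0.06658376]), 'grip_width': 0.9986370303677746}
scene [[0.565, -0.435, 0.702, -0.474], [-0.825, -0.302, 0.477, -0.995], [0.005, -0.848, -0.529, 0.949], [0.0, 0.0, 0.0, 1.0]] 563.8190285565231 321.5948667640007 245.35885484033372
side [[0.944, -0.217, 0.247, 0.238], [-0.329, -0.619, 0.713, -1.268], [-0.002, -0.755, -0.656, 1.04], [0.0, 0.0, 0.0, 1.0]] 602.3708411249636 323.839225896522 247.21898264438974
wrist [[1.0, -0.001, -0.001, 0.674], [-0.001, -0.957, -0.291, 0.08], [-0.001, 0.291, -0.957, 0.384], [0.0, 0.0, 0.0, 1.0]] 388.4171740809731 317.2400828817859 240.16588334174202
```

View pics/scene0.png

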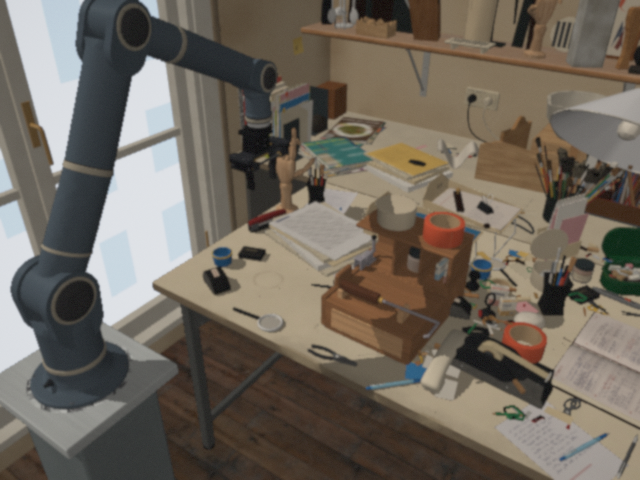

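View pics/side0.png

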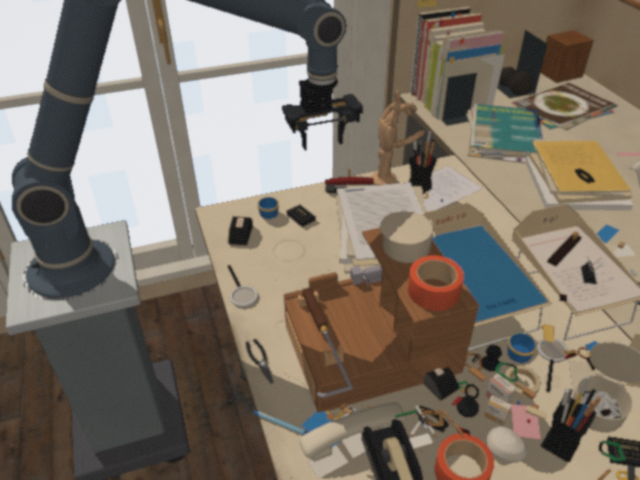

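View pics/wrist0.png

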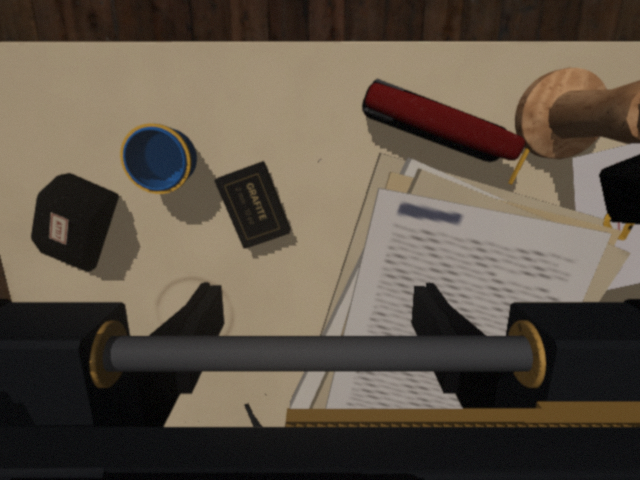

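```bash
python3 - <<'E'
from h import *
a=load('side0')['img'][:,:,::-1]; cv2.imwrite('pics/side0z.png',cv2.resize(a[200:420,200:490],None,fx=2.7,fy=2.7,interpolation=cv2.INTER_CUBIC))
a=load('scene0')['img'][:,:,::-1]; cv2.imwrite('pics/scene0z.png',cv2.resize(a[180:370,300:500],None,fx=3.1,fy=3.1,interpolation=cv2.INTER_CUBIC))
E
```

```text
(no output)
```

View pics/side0z.png

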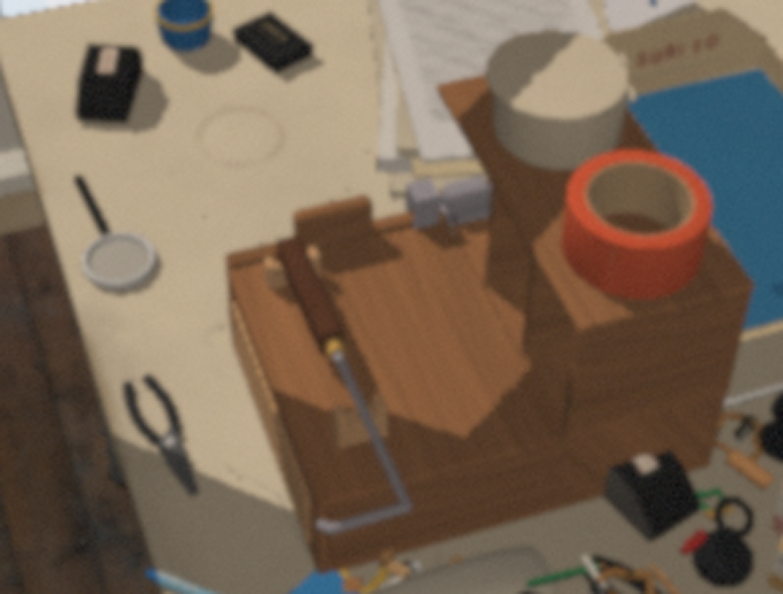

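View pics/scene0z.png

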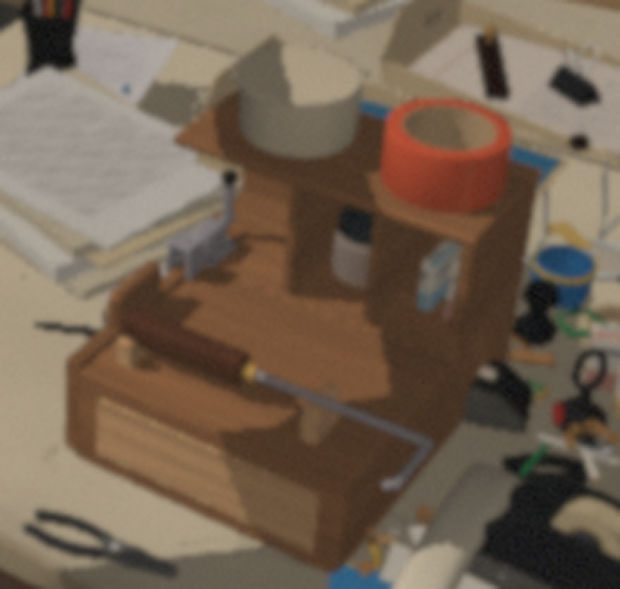

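```bash
python3 - <<'E'
from h import *
for n in ['side0','scene0']:
    c=load(n); p=cloud(c); ok=c['z_map']>0
    x,y,z=p[...,0],p[...,1],p[...,2]
    reg=ok&(x>.3)&(x<.95)&(y>-.6)&(y<.1)
    m=reg&(abs(z-.092)<.006)
    m=cv2.morphologyEx(m.astype(np.uint8),cv2.MORPH_OPEN,np.ones((3,3)))
    k,l,st,_=cv2.connectedComponentsWithStats(m); i=1+np.argmax(st[1:,4]); M=l==i
    q=p[M]; print(n,st[i],np.median(q[:,2]))
    h=cv2.convexHull(q[:,:2].astype(np.float32)); r=cv2.minAreaRect(h); print(r, cv2.boxPoints(r).round(3).tolist())
    # top
    m=reg&(abs(z-.210)<.006); q=p[m]
    print('roof',len(q), [a.round(3).tolist() for a in [cv2.boxPoints(cv2.minAreaRect(q[:,:2].astype(np.float32)))]])
    im=c['img'].copy(); im[M]=[0,255,0]; im[reg&(abs(z-.210)<.006)]=[255,0,255]
    cv2.imwrite(f'pics/{n}m.png',cv2.resize(im[150:450,180:560,::-1],None,fx=2,fy=2))
c=load('scene0'); print('ball',onz(c,374.2,237.4,.152), dep(c,374,237))
E
```

```text
side0 [ 317  277   95   95 5585] 0.09187517689768321
((0.5979864001274109, -0.4808337092399597), (0.17089179158210754, 0.2382609099149704), 0.02701144851744175) [[0.5120000243186951, -0.3619999885559082], [0.5130000114440918, -0.6000000238418579], [0.6830000281333923, -0.6000000238418579], [0.6830000281333923, -0.3619999885559082]]
roof 2091 [[[0.5929999947547913, -0.5889999866485596], [0.7680000066757202, -0.6259999871253967], [0.9200000166893005, 0.09700000286102295], [0.7450000047683716, 0.1340000033378601]]]
scene0 [ 349  242   96   72 3116] 0.09286957384059691
((0.6564653515815735, -0.4723452627658844), (0.24010974168777466, 0.25502079725265503), 0.048009660094976425) [[0.5360000133514404, -0.3449999988079071], [0.5370000004768372, -0.6000000238418579], [0.7770000100135803, -0.6000000238418579], [0.7760000228881836, -0.3449999988079071]]
roof 1295 [[[0.593999981880188, -0.5879999995231628], [0.7699999809265137, -0.6240000128746033], [0.9160000085830688, 0.09399999678134918], [0.7400000095367432, 0.12999999523162842]]]
ball [ 0.69848569 -0.37113928  0.152     ] [ 0.69449686 -0.37256866  0.15574604]
```

View pics/side0m.png

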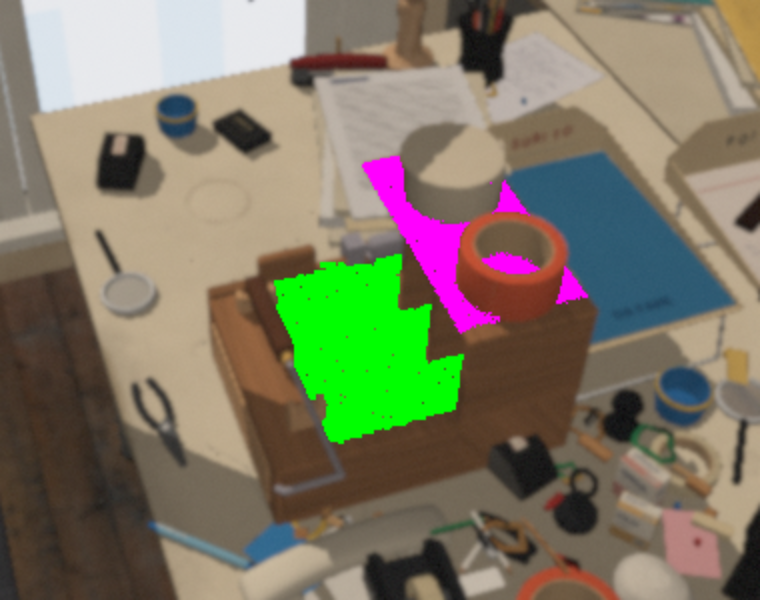

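View pics/scene0m.png

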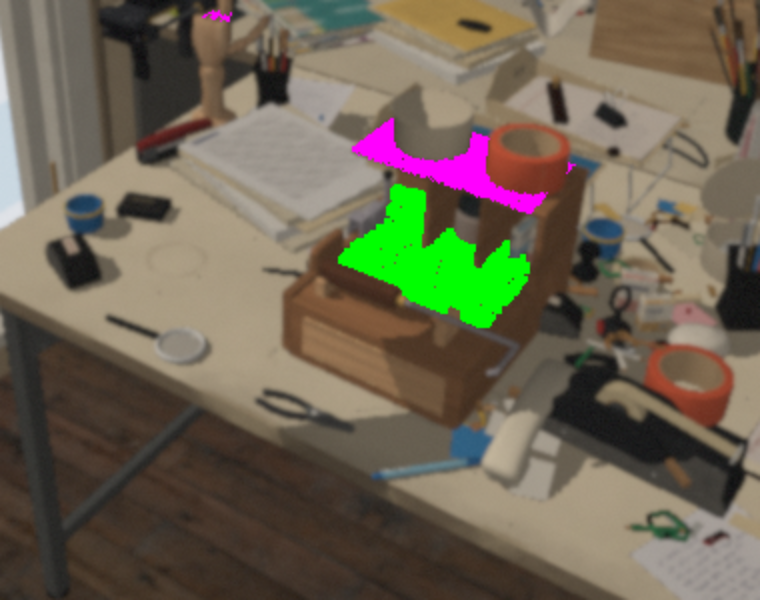

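```bash
python3 - <<'E'
from h import *
for n in ['side0','scene0']:
    c=load(n); p=cloud(c); ok=c['z_map']>0
    x,y,z=p[...,0],p[...,1],p[...,2]
    for h in (.092,.210):
        m=ok&(x>.3)&(x<1.05)&(y>-.85)&(y<-.2)&(abs(z-h)<.006)
        k,l,st,_=cv2.connectedComponentsWithStats(m.astype(np.uint8)); i=1+np.argmax(st[1:,4]); M=l==i
        if h>.2: M=m
        q=p[M]; r=cv2.minAreaRect(q[:,:2].astype(np.float32)); print(n,h,r,cv2.boxPoints(r).round(3).tolist())
c=load('side0')
f=lambda u,v,h:onz(c,200+u/2.7,200+v/2.7,h).round(4)
print('FL,FR',f(228,262,.092),f(318,570,.092),'roof FL,FR,BR',f(440,88,.21),f(580,328,.21),f(750,282,.21))
print('hook corner',f(408,505,.118),'ferrule',f(335,350,.118),'handle rear',f(293,240,.13),'tip',f(322,524,.118))
c=load('scene0')
f=lambda u,v,h:onz(c,300+u/3.1,180+v/3.1,h).round(4)
print('FL,FR',f(68,372,.092),f(330,570,.092),'roof FL,FR,BR',f(178,137,.21),f(472,240,.21),f(540,170,.21))
print('hook corner',f(430,442,.118),'ferrule',f(250,372,.118),'handle rear',f(115,318,.13),'tip',f(388,485,.118))
E
```

```text
side0 0.092 ((0.6448458433151245, -0.4902016520500183), (0.2590302526950836, 0.26250919699668884), 88.83070373535156) [[0.5109999775886536, -0.6169999837875366], [0.7730000019073486, -0.621999979019165], [0.7789999842643738, -0.3630000054836273], [0.515999972820282, -0.3580000102519989]]
side0 0.21 ((0.7085044980049133, -0.4816049337387085), (0.2830319404602051, 0.13703981041908264), 89.2665023803711) [[0.6380000114440918, -0.621999979019165], [0.7749999761581421, -0.6240000128746033], [0.7789999842643738, -0.3409999907016754], [0.6420000195503235, -0.33899998664855957]]
scene0 0.092 ((0.6567462682723999, -0.4799997806549072), (0.27659809589385986, 0.2381294071674347), 88.68092346191406) [[0.5350000262260437, -0.6159999966621399], [0.7730000019073486, -0.6209999918937683], [0.7789999842643738, -0.3440000116825104], [0.5410000085830688, -0.33899998664855957]]
scene0 0.21 ((0.7070508003234863, -0.47961610555648804), (0.28271955251693726, 0.14041583240032196), 89.55184173583984) [[0.6359999775886536, -0.6200000047683716], [0.7760000228881836, -0.621999979019165], [0.777999997138977, -0.33899998664855957], [0.6380000114440918, -0.33799999952316284]]
FL,FR [ 0.4597 -0.3666  0.092 ] [ 0.4352 -0.6653  0.092 ] roof FL,FR,BR [ 0.647  -0.3488  0.21  ] [ 0.6408 -0.6182  0.21  ] [ 0.772  -0.6186  0.21  ]
hook corner [ 0.5043 -0.6534  0.118 ] ferrule [ 0.5032 -0.5056  0.118 ] handle rear [ 0.5062 -0.3965  0.13  ] tip [ 0.4439 -0.6486  0.118 ]
FL,FR [ 0.4506 -0.3677  0.092 ] [ 0.3687 -0.6438  0.092 ] roof FL,FR,BR [ 0.6465 -0.3465  0.21  ] [ 0.6393 -0.6168  0.21  ] [ 0.7704 -0.6205  0.21  ]
hook corner [ 0.5049 -0.6539  0.118 ] ferrule [ 0.5032 -0.5031  0.118 ] handle rear [ 0.4895 -0.3865  0.13  ] tip [ 0.4437 -0.6491  0.118 ]
```

```bash
python3 - <<'E'
from h import *
c=load('wrist0')
# objects by mask
im=c['img'].astype(int); p=cloud(c); z=p[...,2]
for n,(a,b) in {'stamp':(75,222),'pot':(158,158),'tin':(253,204)}.items():
    print(n,dep(c,a,b).round(4))
c2=load('side0')
for n,(u,v) in {'mag':(244,296),'magh':(232,268)}.items(): print(n,onz(c2,u,v,.005).round(3))
# roof front edge line fit
for n in ['side0','scene0']:
    c=load(n); p=cloud(c); x,y,z=p[...,0],p[...,1],p[...,2]
    M=(c['z_map']>0)&(x>.6)&(x<.8)&(y>-.65)&(y<-.3)&(abs(z-.21)<.006)
    E=[]
    for y0 in np.arange(-.60,-.36,.01):
        s=M&(abs(y-y0)<.005)
        if s.sum()>5:E.append((y0,np.percentile(x[s],3)))
    E=np.array(E); f=np.polyfit(E[:,0],E[:,1],1); print(n,f,np.polyval(f,-.48))
E
python3 -m inch '[[0,-0.2,0,0],[0,-0.5,0,0],[-0.2,-0.8,0,0],[-0.4,-1,0,0],[-0.6,-1,0,0],[-0.8,-1,0,0],[-1,-1,0,0],[-1,-1,0,0]]' 1
```

```text
stamp [ 0.4534 -0.0061  0.0425]
pot [0.5202 0.0476 0.0042]
tin [0.6113 0.0048 0.0154]
mag [ 0.39  -0.248  0.005]
magh [ 0.384 -0.142  0.005]
side0 [0.01597738 0.65028349] 0.642614350758002
scene0 [0.01255878 0.64668282] 0.6406546083284624
time_s: 0.95
position: [0.5955, -0.0837, 0.2223]
tcp_rot: [[0.005, 1.0, 0.0], [1.0, -0.005, -0.002], [-0.002, 0.0, -1.0]]
ft_force: [-0.4, 0.7, -0.2]
grip_width: 0.995
```

```bash
python3 -m inch '[[-0.2,-0.2,0,0],[-0.5,-0.5,0,0],[-0.8,-0.8,0,0],[-1,-1,0,0],[-1,-1,0,0],[-1,-1,0,0],[-1,-1,0,0],[-1,-1,0,0]]' 1 | head -2
python3 -m inch '[[-0.2,0,0,0],[-0.5,0,0,0],[-0.8,0,0,0],[-1,0,0,0],[-1,0,0,0],[-1,0,0,0],[-1,0,0,0],[-1,0,0,0]]' 1| head -2
python3 -m inch '[[-0.2,0,0,0],[-0.5,0,0,0],[-0.8,0,0,0],[-1,0,0,0],[-1,0,0,0],[-1,0,0,0],[-1,0,0,0],[-1,0,0,0]]' 1| head -2
python3 -m inch '[[-0.2,-0.05,0,0],[-0.5,-0.1,0,0],[-0.8,-0.15,0,0],[-1,-0.15,0,0],[-1,-0.15,0,0],[-1,-0.15,0,0],[-1,-0.15,0,0],[-1,-0.15,0,0]]' 1
python3 - <<'E'
from h import *
snap('wrist','w1')
E
```

```text
time_s: 1.75
position: [0.516, -0.1586, 0.2224]
time_s: 2.55
position: [0.5153, -0.2385, 0.2226]
time_s: 3.35
position: [0.5154, -0.3186, 0.2226]
time_s: 4.15
position: [0.5037, -0.3985, 0.2226]
tcp_rot: [[-0.002, 1.0, 0.0], [1.0, 0.002, 0.001], [0.001, 0.0, -1.0]]
ft_force: [-0.5, 0.6, 0.1]
grip_width: 1.004
```

View pics/w1.png

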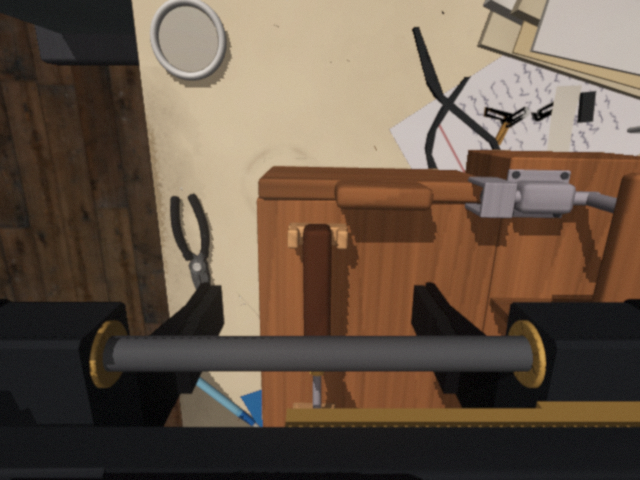

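```bash
python3 - <<'E'
from h import *
c=load('w1')
print(onz(c,304,225,.13),onz(c,330,225,.13),'lower',onz(c,303,325,.13),onz(c,329,325,.13))
print('tab',onz(c,337,180,.128),onz(c,432,184,.128),onz(c,432,205,.128),onz(c,337,205,.128))
print('drawer lip',onz(c,262,185,.092),onz(c,468,190,.092))
E
```

```text
[ 0.49389771 -0.38492639  0.13      ] [ 0.51156268 -0.38491298  0.13      ] lower [ 0.49248469 -0.46095341  0.13      ] [ 0.51162591 -0.46094381  0.13      ]
tab [ 0.51594213 -0.35467646  0.128     ] [ 0.57905909 -0.35727258  0.128     ] [ 0.5802887  -0.37145125  0.128     ] [ 0.51620704 -0.3715029   0.128     ]
drawer lip [ 0.4610879  -0.36359827  0.092     ] [ 0.61751607 -0.36727295  0.092     ]
```

```bash
python3 -m inch '[[-0.2,0,0,0],[-0.5,-0.01,0,0],[-0.8,-0.01,0,0],[-0.9,-0.01,0.1,0],[-0.9,-0.01,0.4,0],[-0.9,-0.01,0.7,0],[-0.9,-0.01,0.9,0],[-0.9,-0.01,0.9,0]]' 1 | head -2
python3 -m inch '[[0,0,0.1,0],[0,0,0.25,0],[0,0,0.4,0],[0,0,0.5,0],[0,0,0.58,0],[0,0,0.6,0],[0,0,0.6,0],[0,0,0.6,0]]' 1
python3 -m inch '[[0,0,0,0],[0,0,0,0],[0,0,0,0],[0,0,0,0],[0,0,0,0],[0,0,0,0],[0,0,0,0],[0,0,0,0]]' -1
```

```text
time_s: 5.0
position: [0.5009, -0.4704, 0.1472]
time_s: 5.8
position: [0.5025, -0.4722, 0.103]
tcp_rot: [[0.0, 1.0, 0.001], [1.0, -0.0, -0.001], [-0.001, 0.001, -1.0]]
ft_force: [-0.2, 0.0, 0.2]
grip_width: 0.997
time_s: 6.6
position: [0.5022, -0.4719, 0.1025]
tcp_rot: [[0.0, 1.0, 0.0], [1.0, -0.0, 0.0], [0.0, 0.0, -1.0]]
ft_force: [-0.1, 0.6, -0.2]
grip_width: 0.356
```

```bash
python3 -m inch '[[0,0,0,0],[0,0,0,0],[0,0,0,0],[0,0,0,0],[0,0,0,0],[0,0,0,0],[0,0,0,0],[0,0,0,0]]' -1
python3 -m inch '[[0,0,-0.1,0],[0,0,-0.25,0],[0,0,-0.4,0],[0,0,-0.6,0],[0,0,-0.8,0],[0,0,-1,0],[0,0,-1,0],[0,0,-1,0]]' -1
python3 - <<'E'
from h import *
snap('side','s1'); c=load('s1')
cv2.imwrite('pics/s1z.png',cv2.resize(c['img'][180:420,200:490,::-1],None,fx=2.5,fy=2.5))
E
```

```text
time_s: 7.4
position: [0.5023, -0.4719, 0.1026]
tcp_rot: [[-0.0, 1.0, 0.0], [1.0, 0.0, 0.0], [0.0, 0.0, -1.0]]
ft_force: [0.8, -0.2, -0.5]
grip_width: 0.226
time_s: 8.2
position: [0.5023, -0.472, 0.1831]
tcp_rot: [[-0.0, 1.0, 0.001], [1.0, 0.0, -0.0], [-0.0, 0.001, -1.0]]
ft_force: [-0.4, 0.1, -1.2]
grip_width: 0.226
```

View pics/s1z.png

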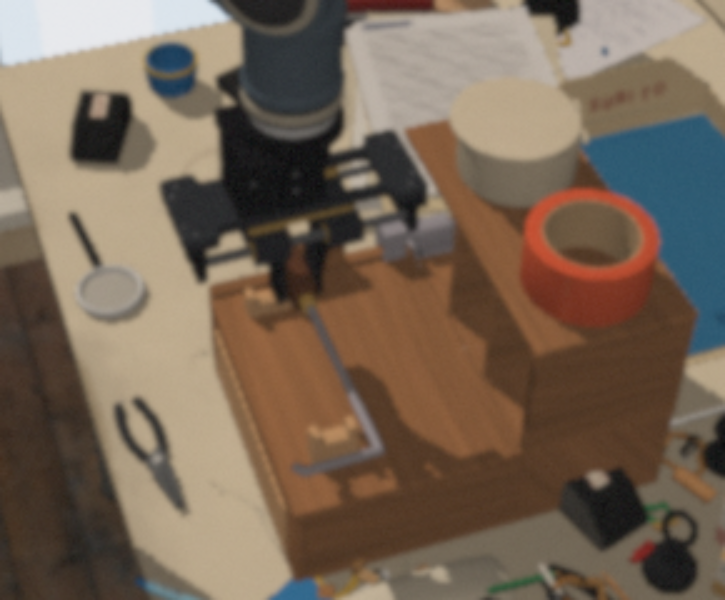

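```bash
python3 -m inch '[[0.1,-0.2,0,0],[0.25,-0.4,0,0],[0.4,-0.6,0,0],[0.6,-0.8,0,0],[0.8,-1,0,0],[1,-1,0,0],[1,-1,0,0],[1,-1,0,0]]' -1|head -2
python3 -m inch '[[0.1,0,0,0],[0.2,0,0,-0.05],[0.3,0,0,-0.12],[0.4,0,0,-0.2],[0.5,0,0,-0.28],[0.58,0,0,-0.36],[0.58,0,0,-0.44],[0.58,0,0,-0.5]]' -1
python3 -m inch '[[0,0,0,-0.05],[0,0,0,-0.12],[0,0,0,-0.2],[0,0,0,-0.28],[0,0,0,-0.36],[0,0,0,-0.44],[0,0,0,-0.5],[0,0,0,-0.547]]' -1
python3 -m inch '[[0,0,0,0],[0,0,0,0],[0,0,0,0],[0,0,0,0],[0,0,0,0],[0,0,0,0],[0,0,0,0],[0,0,0,0]]' -1
python3 - <<'E'
from h import *
for n in ('side','scene'):
  c=snap(n,n+'2')
  cv2.imwrite('pics/'+n+'2z.png',cv2.resize(c['img'][180:400,200:490,::-1],None,fx=2.7,fy=2.7))
E
```

```text
time_s: 9.05
position: [0.4235, -0.3918, 0.1825]
time_s: 9.85
position: [0.4228, -0.3454, 0.1824]
tcp_rot: [[-0.685, 0.729, 0.0], [0.729, 0.685, 0.0], [-0.0, 0.0, -1.0]]
ft_force: [0.0, -0.8, -1.4]
grip_width: 0.228
time_s: 10.65
position: [0.4227, -0.3458, 0.1824]
tcp_rot: [[-1.0, -0.003, 0.0], [-0.003, 1.0, 0.0], [-0.0, 0.0, -1.0]]
ft_force: [0.1, -0.5, -1.8]
grip_width: 0.223
time_s: 11.45
position: [0.4222, -0.3455, 0.1826]
tcp_rot: [[-1.0, 0.0, 0.0], [0.0, 1.0, -0.0], [-0.0, -0.0, -1.0]]
ft_force: [-0.0, 0.5, -1.6]
grip_width: 0.228
```

View pics/side2z.png

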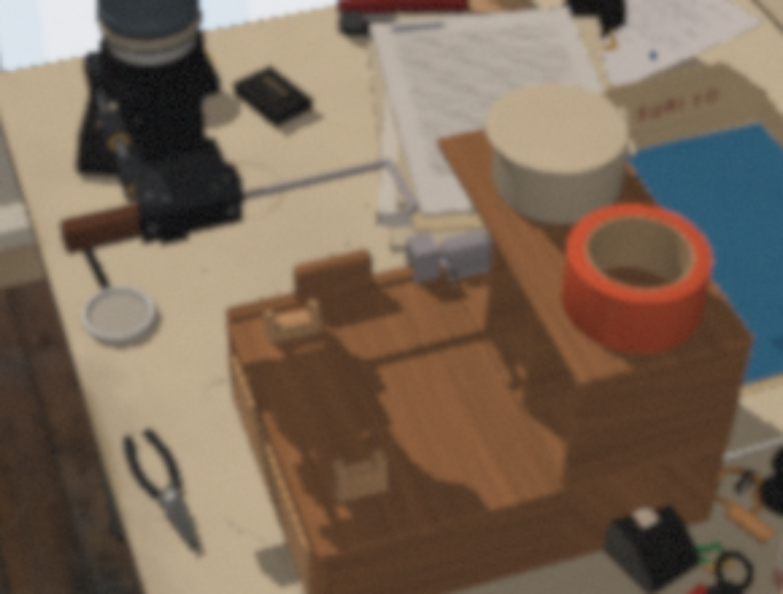

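View pics/scene2z.png

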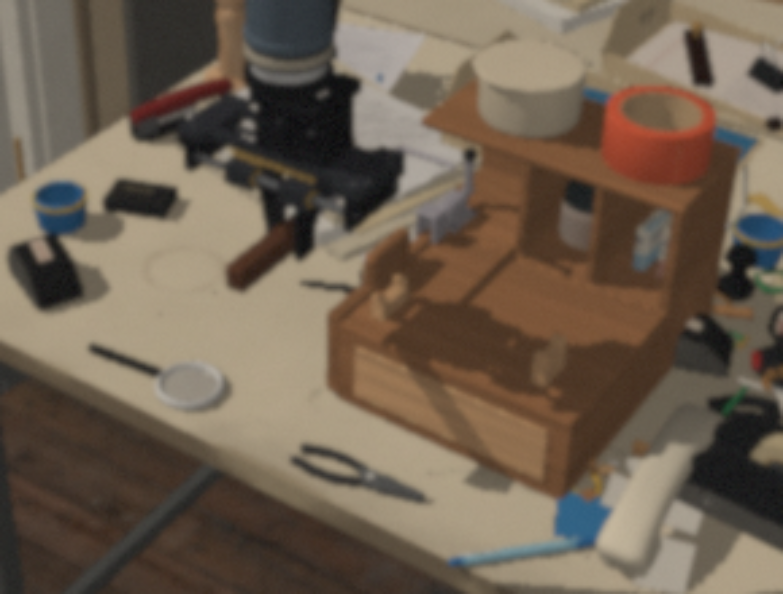

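```bash
python3 - <<'E'
from h import *
c=load('side2'); f=lambda u,v,h:onz(c,200+u/2.7,180+v/2.7,h).round(4)
print('corner',f(388,163,.198),'tip',f(411,208,.198),'shaft',f(246,192,.198))
c=load('scene2'); f=lambda u,v,h:onz(c,200+u/2.7,180+v/2.7,h).round(4)
print('ball',f(469,156,.152),'post mid', f(466,185,.137))
E
```

```text
corner [ 0.6038 -0.3462  0.198 ] tip [ 0.6017 -0.4025  0.198 ] shaft [ 0.4865 -0.3422  0.198 ]
ball [ 0.696 -0.371  0.152] post mid [ 0.6676 -0.3848  0.137 ]
```

```bash
python3 -m inch '[[0,0.1,0,0],[0,0.2,0.1,0],[0,0.27,0.25,0],[0,0.27,0.4,0],[0,0.27,0.55,0],[0,0.27,0.68,0],[0,0.27,0.725,0],[0,0.27,0.725,0]]' -1
python3 -m inch '[[-0.1,0,0,0],[-0.25,0,0,0],[-0.4,0,0,0],[-0.55,0,0,0],[-0.7,0,0,0],[-0.82,0,0,0],[-0.9,0,0,0],[-0.9,0,0,0]]' -1
python3 - <<'E'
from h import *
for n in ('side','scene','wrist'):
  c=snap(n,n+'3')
  if n!='wrist': cv2.imwrite('pics/'+n+'3z.png',cv2.resize(c['img'][180:400,200:490,::-1],None,fx=2.7,fy=2.7))
E
```

```text
time_s: 12.35
position: [0.4219, -0.3239, 0.1237]
tcp_rot: [[-1.0, 0.001, -0.001], [0.001, 1.0, 0.001], [0.001, 0.001, -1.0]]
ft_force: [-0.3, -0.7, -1.8]
grip_width: 0.227
time_s: 13.15
position: [0.4953, -0.3237, 0.1244]
tcp_rot: [[-1.0, -0.001, 0.001], [-0.001, 1.0, 0.0], [-0.001, 0.0, -1.0]]
ft_force: [0.1, 0.0, -0.9]
grip_width: 0.227
```

View pics/side3z.png

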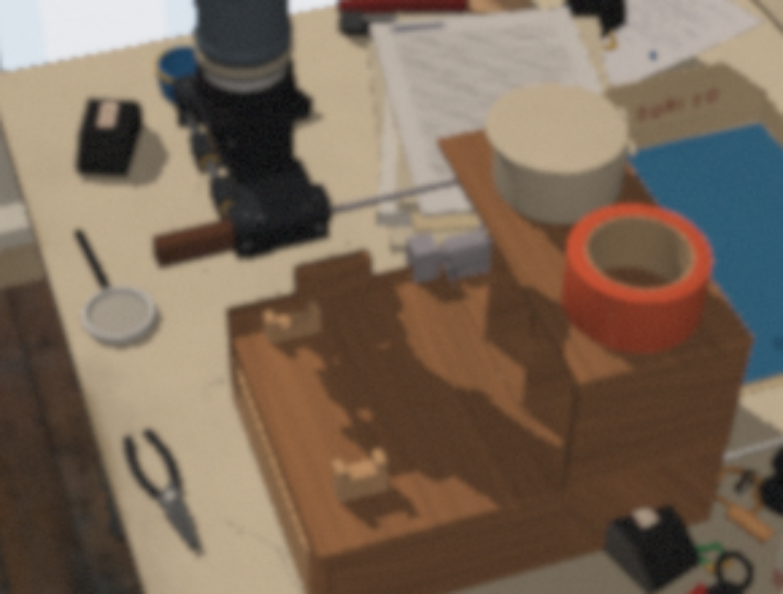

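View pics/scene3z.png

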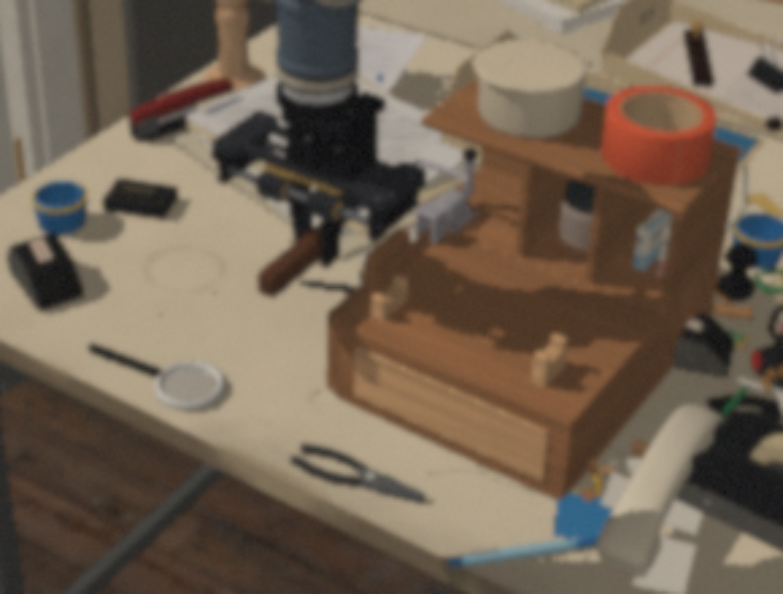

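View pics/wrist3.png

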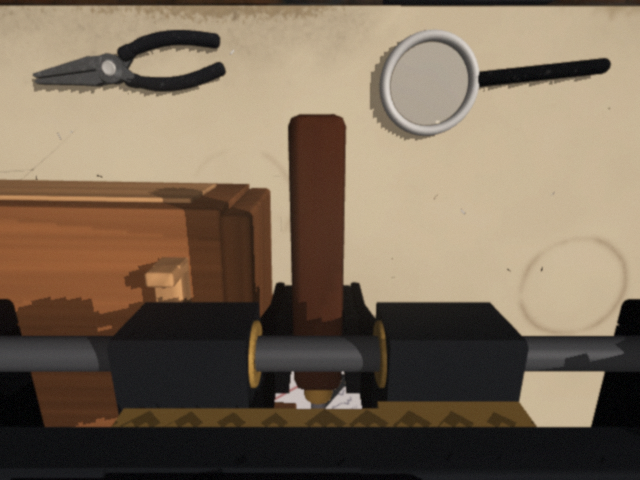

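```bash
python3 -m inch '[[-0.05,0,0,0],[-0.1,0,0,0],[-0.15,0,0,0],[-0.2,0,0,0],[-0.25,0,0,0],[-0.3,0,0,0],[-0.3,0,0,0],[-0.3,0,0,0]]' -1
python3 -m inch '[[-0.04,0,0,0],[-0.08,0,0,0],[-0.12,0,0,0],[-0.16,0,0,0],[-0.2,0,0,0],[-0.23,0,0,0],[-0.25,0,0,0],[-0.25,0,0,0]]' -1
python3 - <<'E'
from h import *
for n in ('scene',):
  c=snap(n,n+'4')
  cv2.imwrite('pics/'+n+'4z.png',cv2.resize(c['img'][200:320,300:460,::-1],None,fx=4.5,fy=4.5))
E
```

```text
time_s: 14.1
position: [0.5186, -0.3241, 0.1245]
tcp_rot: [[-1.0, 0.0, 0.001], [0.0, 1.0, -0.0], [-0.001, -0.0, -1.0]]
ft_force: [-0.2, 0.1, -0.7]
grip_width: 0.226
time_s: 14.9
position: [0.5387, -0.324, 0.1246]
tcp_rot: [[-1.0, 0.0, 0.001], [0.0, 1.0, -0.0], [-0.001, -0.0, -1.0]]
ft_force: [-1.2, -0.7, -1.1]
grip_width: 0.225
```

View pics/scene4z.png

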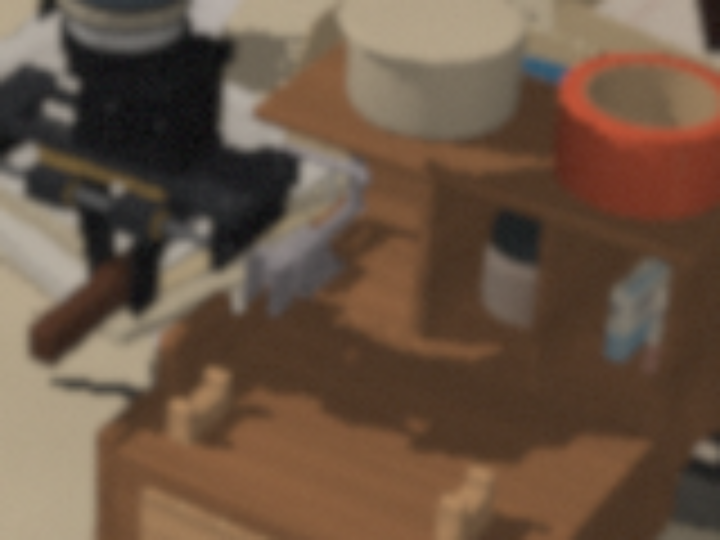

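```bash
python3 -m inch '[[-0.02,0,0,0],[-0.04,0,0,0],[-0.06,0,0,0],[-0.08,0,0,0],[-0.09,0,0,0],[-0.1,0,0,0],[-0.1,0,0,0],[-0.1,0,0,0]]' -1
python3 -m inch '[[-0.01,0,0,0],[-0.02,0,0,0],[-0.03,0,0,0],[-0.04,0,0,0],[-0.05,0,0,0],[-0.06,0,0,0],[-0.06,0,0,0],[-0.06,0,0,0]]' -1
```

```text
time_s: 15.75
position: [0.546, -0.324, 0.1245]
tcp_rot: [[-1.0, 0.0, -0.0], [0.0, 1.0, 0.0], [0.0, 0.0, -1.0]]
ft_force: [-2.5, 0.6, -1.3]
grip_width: 0.229
time_s: 16.55
position: [0.5468, -0.3232, 0.1231]
tcp_rot: [[-1.0, 0.001, -0.009], [0.001, 1.0, 0.003], [0.009, 0.003, -1.0]]
ft_force: [-11.9, 2.3, 0.8]
grip_width: 0.227
```

```bash
python3 -m inch '[[0.1,0,0,0],[0.25,0,0,0],[0.4,0,0,0],[0.55,0,0,0],[0.7,0,0,0],[0.85,0,0,0],[1,0,0,0],[1,0,0,0]]' -1
python3 -m inch '[[0.1,0,0,0],[0.25,0,0,0],[0.4,0,0,0],[0.5,0,-0.1,0],[0.6,0,-0.3,0],[0.6,0,-0.5,0],[0.6,0,-0.7,0],[0.6,0,-0.73,0]]' -1|sed -n 2,3p
python3 -m inch '[[0,0,0,0.05],[0,0,0,0.12],[0,0,0,0.2],[0,0,0,0.28],[0,0,0,0.36],[0,0,0,0.44],[0,0,0,0.5],[0,0,0,0.547]]' -1|sed -n 2,3p
python3 -m inch '[[0,0,0,0.05],[0,0,0,0.12],[0,0,0,0.2],[0,0,0,0.28],[0,0,0,0.36],[0,0,0,0.44],[0,0,0,0.5],[0,0,0,0.5]]' -1
```

```text
time_s: 17.35
position: [0.4688, -0.3244, 0.1245]
tcp_rot: [[-1.0, 0.002, -0.001], [0.002, 1.0, -0.0], [0.001, -0.0, -1.0]]
ft_force: [0.3, -0.2, -1.6]
grip_width: 0.225
position: [0.4244, -0.325, 0.1864]
tcp_rot: [[-1.0, 0.0, 0.005], [0.0, 1.0, -0.004], [-0.005, -0.004, -1.0]]
position: [0.4229, -0.3238, 0.1831]
tcp_rot: [[-0.68, 0.734, 0.0], [0.734, 0.68, 0.0], [-0.0, 0.0, -1.0]]
time_s: 19.75
position: [0.423, -0.3238, 0.1831]
tcp_rot: [[-0.001, 1.0, 0.0], [1.0, 0.001, 0.0], [0.0, 0.0, -1.0]]
ft_force: [0.2, -0.5, -1.2]
grip_width: 0.227
```

```bash
python3 -m inch '[[-0.1,0.1,0,0],[-0.25,0.25,0,0],[-0.4,0.4,0,0],[-0.55,0.55,0,0],[-0.7,0.7,0,0],[-0.85,0.85,0,0],[-1,0.99,0,0],[-1,0.99,0,0]]' -1|sed -n 2,3p
python3 -m inch '[[-0.1,0,0,0],[-0.25,0,0,0],[-0.4,0,0,0],[-0.55,0,0,0],[-0.7,0,0,0],[-0.8,0,0,0],[-0.85,0,0,0],[-0.85,0,0,0]]' -1
python3 - <<'E'
from h import *
for n in ('side','scene'):
  c=snap(n,n+'5')
  cv2.imwrite('pics/'+n+'5z.png',cv2.resize(c['img'][200:400,260:480,::-1],None,fx=3,fy=3,interpolation=cv2.INTER_CUBIC))
E
```

```text
position: [0.5037, -0.406, 0.1826]
tcp_rot: [[-0.001, 1.0, 0.001], [1.0, 0.001, -0.001], [-0.001, 0.001, -1.0]]
time_s: 21.35
position: [0.502, -0.4726, 0.1828]
tcp_rot: [[0.001, 1.0, -0.0], [1.0, -0.001, 0.0], [0.0, -0.0, -1.0]]
ft_force: [0.4, 0.7, -1.5]
grip_width: 0.228
```

View pics/side5z.png

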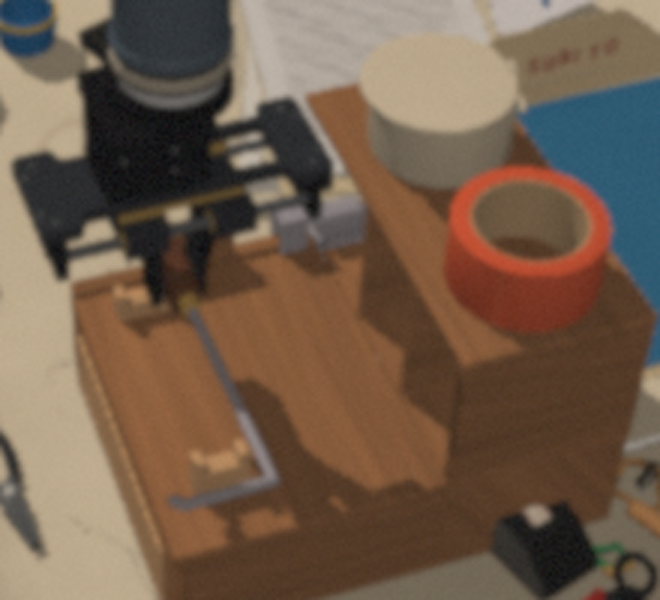

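View pics/scene5z.png

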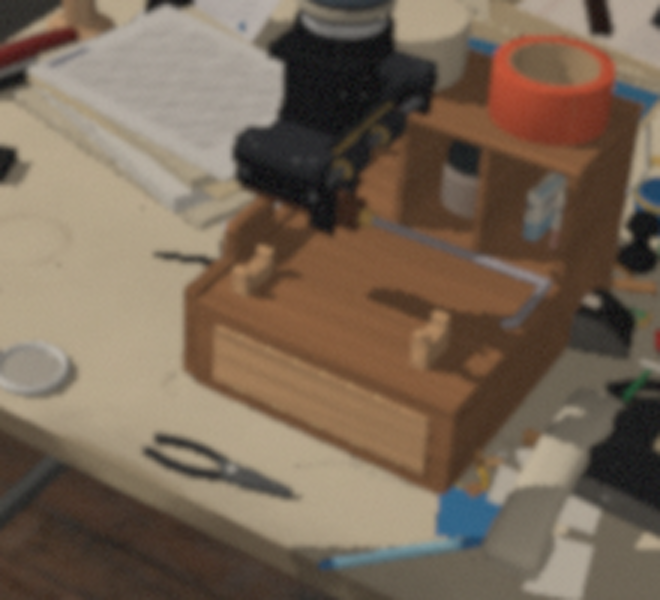

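```bash
python3 - <<'E'
from h import *
c=load('side5'); print(onz(c,260+275/3,200+476/3,.198), onz(c,260+195/3,200+312/3,.198))
c=load('scene5'); print(onz(c,260+548/3,200+281/3,.198), onz(c,260+370/3,200+217/3,.198))
c=load('s1'); print('s1',onz(c,200+380/2.5,180+450/2.5,.198),onz(c,200+307/2.5,180+303/2.5,.198))
E
python3 -m inch '[[0,0,0.1,0],[0,0,0.25,0],[0,0,0.4,0],[0,0,0.55,0],[0,0,0.7,0],[0,0,0.8,0],[0,0,0.85,0],[0,0,0.85,0]]' -1
```

```text
[ 0.50383187 -0.65114118  0.198     ] [ 0.50328987 -0.5110466   0.198     ]
[ 0.50757414 -0.65225598  0.198     ] [ 0.50543919 -0.50359705  0.198     ]
s1 [ 0.50331938 -0.65407355  0.198     ] [ 0.50173883 -0.50262359  0.198     ]
time_s: 22.25
position: [0.502, -0.4718, 0.1142]
tcp_rot: [[0.0, 1.0, -0.001], [1.0, -0.0, 0.001], [0.001, -0.001, -1.0]]
ft_force: [1.4, 0.6, -0.7]
grip_width: 0.227
```

```bash
python3 -m inch '[[0,0,0.03,0],[0,0,0.06,0],[0,0,0.09,0],[0,0,0.12,0],[0,0,0.145,0],[0,0,0.145,0],[0,0,0.145,0],[0,0,0.145,0]]' -1
python3 -m inch '[[0,0,0,0],[0,0,0,0],[0,0,0,0],[0,0,0,0],[0,0,0,0],[0,0,0,0],[0,0,0,0],[0,0,0,0]]' 0
```

```text
time_s: 23.05
position: [0.5023, -0.472, 0.1034]
tcp_rot: [[-0.0, 1.0, 0.0], [1.0, 0.0, -0.0], [-0.0, 0.0, -1.0]]
ft_force: [0.6, -0.2, -0.6]
grip_width: 0.228
time_s: 23.85
position: [0.5022, -0.4719, 0.1033]
tcp_rot: [[-0.0, 1.0, 0.0], [1.0, 0.0, 0.0], [0.0, 0.0, -1.0]]
ft_force: [0.4, 0.8, 0.2]
grip_width: 0.5
```

```bash
python3 -m inch '[[0,0,-0.15,0],[0,0,-0.35,0],[0,0,-0.55,0],[0,0,-0.8,0],[0,0,-1,0],[0,0,-1,0],[0,0,-1,0],[0,0,-1,0]]' 0|sed -n 2,3p
python3 -m inch '[[0.1,0,0,0],[0.25,0.1,0,-0.05],[0.45,0.25,0,-0.12],[0.65,0.4,0,-0.2],[0.85,0.57,0,-0.28],[1,0.57,0,-0.36],[1,0.57,0,-0.44],[1,0.57,0,-0.5]]' 0|sed -n 2,3p
python3 -m inch '[[0,0,0,-0.05],[0,0,0,-0.12],[0,0,0,-0.2],[0,0,0,-0.28],[0,0,0,-0.36],[0,0,0,-0.44],[0,0,0,-0.5],[0,0,0,-0.547]]' 0
python3 - <<'E'
from h import *
for n in ('side','wrist'):
  c=snap(n,n+'6')
cv2.imwrite('pics/side6z.png',cv2.resize(load('side6')['img'][200:400,260:480,::-1],None,fx=3,fy=3,interpolation=cv2.INTER_CUBIC))
E
```

```text
position: [0.5017, -0.4714, 0.1824]
tcp_rot: [[-0.0, 1.0, -0.001], [1.0, 0.0, 0.001], [0.001, -0.001, -1.0]]
position: [0.5478, -0.3903, 0.1824]
tcp_rot: [[-0.686, 0.728, -0.001], [0.728, 0.686, 0.001], [0.002, 0.0, -1.0]]
time_s: 26.25
position: [0.5474, -0.391, 0.1824]
tcp_rot: [[-1.0, -0.003, -0.001], [-0.003, 1.0, 0.001], [0.001, 0.001, -1.0]]
ft_force: [0.1, 0.4, 0.6]
grip_width: 0.501
```

View pics/side6z.png

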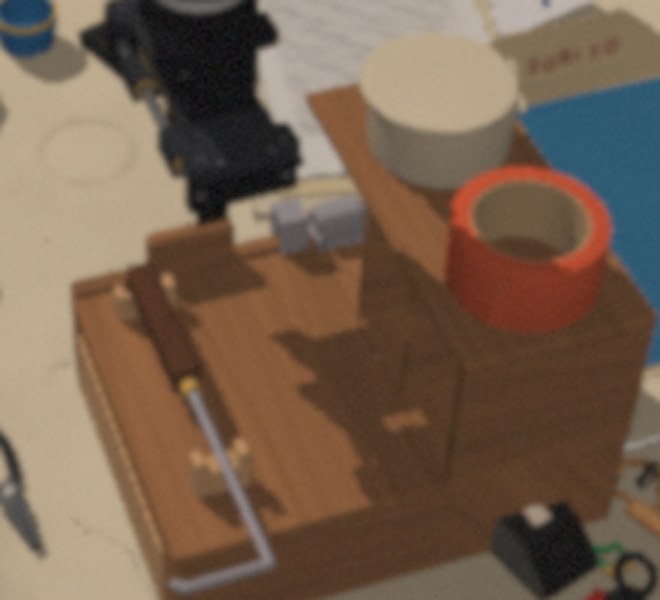

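View pics/wrist6.png

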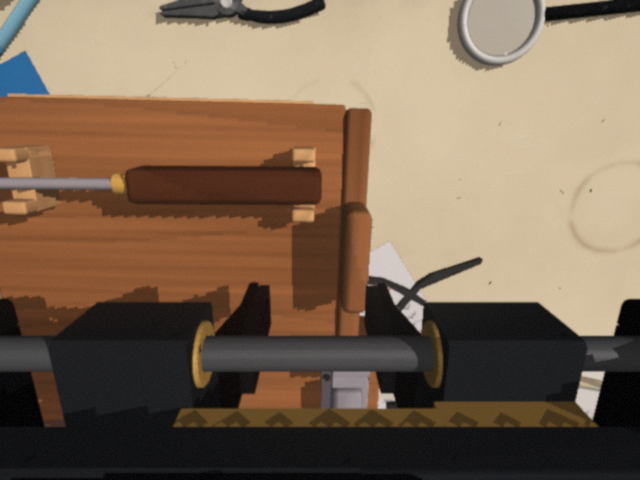

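```bash
python3 - <<'E'
from h import *
c=load('wrist6')
for u,v in [(345,206),(370,206),(345,310),(368,310)]: print(onz(c,u,v,.128).round(4))
E
```

```text
[ 0.5122 -0.3751  0.128 ]
[ 0.5122 -0.3609  0.128 ]
[ 0.5777 -0.3735  0.128 ]
[ 0.5777 -0.3593  0.128 ]
```

```bash
python3 -m inch '[[0,0.1,0,0],[0,0.2,0,0],[0,0.32,0.1,0],[0,0.32,0.3,0],[0,0.32,0.5,0],[0,0.32,0.75,0],[0,0.32,1,0],[0,0.32,1,0]]' 0
python3 -m inch '[[0,0,0,0],[0,0,0,0],[0,0,0,0],[0,0,0,0],[0,0,0,0],[0,0,0,0],[0,0,0,0],[0,0,0,0]]' -1
```

```text
time_s: 27.15
position: [0.5449, -0.3654, 0.0986]
tcp_rot: [[-1.0, 0.001, -0.007], [0.001, 1.0, 0.004], [0.007, 0.004, -1.0]]
ft_force: [0.5, 0.0, -0.9]
grip_width: 0.501
time_s: 27.95
position: [0.5483, -0.3669, 0.1042]
tcp_rot: [[-1.0, 0.001, 0.001], [0.001, 1.0, -0.001], [-0.001, -0.001, -1.0]]
ft_force: [-0.1, -0.3, 4.6]
grip_width: 0.182
```

```bash
python3 -m inch '[[0,0,-0.04,0],[0,0.05,-0.04,0],[0,0.15,-0.04,0],[-0.01,0.3,-0.04,0],[-0.01,0.5,-0.04,0],[-0.01,0.7,-0.04,0],[-0.01,0.85,-0.04,0],[-0.01,0.9,-0.04,0]]' -1
python3 -m inch '[[0,0.1,0,0],[0,0.25,0,0],[0,0.4,0,0],[-0.01,0.55,0,0],[-0.01,0.7,0,0],[-0.01,0.85,0,0],[-0.01,0.95,0,0],[-0.01,0.95,0,0]]' -1
python3 -m inch '[[0,0.1,0,0],[0,0.25,0,0],[0,0.4,0,0],[-0.01,0.55,0,0],[-0.01,0.65,0,0],[-0.01,0.75,0,0],[-0.01,0.8,0,0],[-0.01,0.8,0,0]]' -1
```

```text
time_s: 28.75
position: [0.5495, -0.2921, 0.1044]
tcp_rot: [[-1.0, -0.002, 0.001], [-0.002, 1.0, 0.002], [-0.001, 0.002, -1.0]]
ft_force: [5.8, -2.1, -13.2]
grip_width: 0.183
time_s: 29.55
position: [0.5509, -0.2157, 0.1043]
tcp_rot: [[-1.0, -0.002, 0.002], [-0.002, 1.0, 0.003], [-0.002, 0.003, -1.0]]
ft_force: [8.5, 1.9, -14.1]
grip_width: 0.183
time_s: 30.35
position: [0.552, -0.1531, 0.1044]
tcp_rot: [[-1.0, -0.001, 0.004], [-0.001, 1.0, 0.002], [-0.004, 0.002, -1.0]]
ft_force: [10.1, 0.1, -15.4]
grip_width: 0.178
```

```bash
python3 -m inch '[[0,0,0,0],[0,0,0,0],[0,0,0,0],[0,0,0,0],[0,0,0,0],[0,0,0,0],[0,0,0,0],[0,0,0,0]]' 0
python3 -m inch '[[0,0,-0.2,0],[0,0,-0.4,0],[0,0,-0.6,0],[0,0,-0.8,0],[0,0,-1,0],[0,0,-1,0],[0,0,-1,0],[0,0,-1,0]]' 1
python3 - <<'E'
from h import *
for n in ('side','scene','wrist'):
  c=snap(n,n+'7')
  if n!='wrist':cv2.imwrite(f'pics/{n}7z.png',cv2.resize(load(n+'7')['img'][170:390,180:480,::-1],None,fx=2.6,fy=2.6,interpolation=cv2.INTER_CUBIC))
E
```

```text
time_s: 31.15
position: [0.5503, -0.1544, 0.1066]
tcp_rot: [[-1.0, 0.0, 0.0], [0.0, 1.0, 0.0], [-0.0, 0.0, -1.0]]
ft_force: [-0.1, -0.2, 0.3]
grip_width: 0.501
time_s: 31.95
position: [0.5496, -0.1543, 0.1855]
tcp_rot: [[-1.0, 0.0, -0.002], [0.0, 1.0, 0.001], [0.002, 0.001, -1.0]]
ft_force: [0.6, -0.6, 0.7]
grip_width: 0.995
```

View pics/side7z.png

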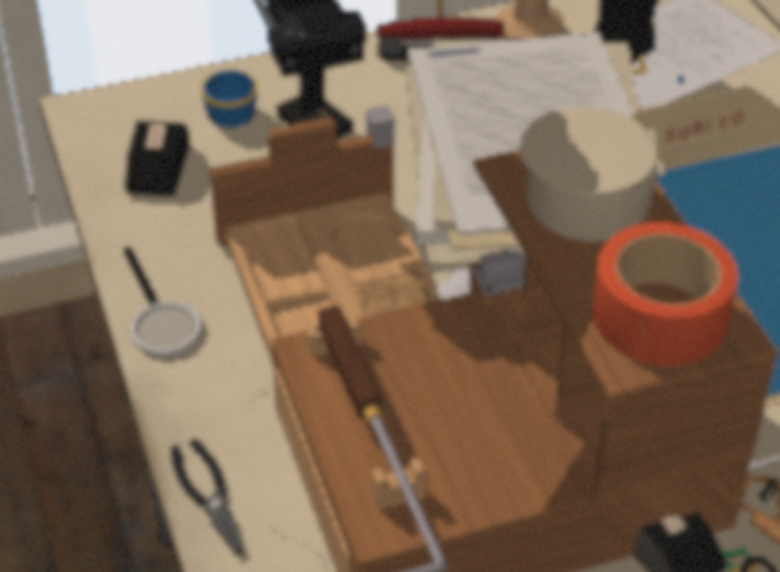

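View pics/wrist7.png

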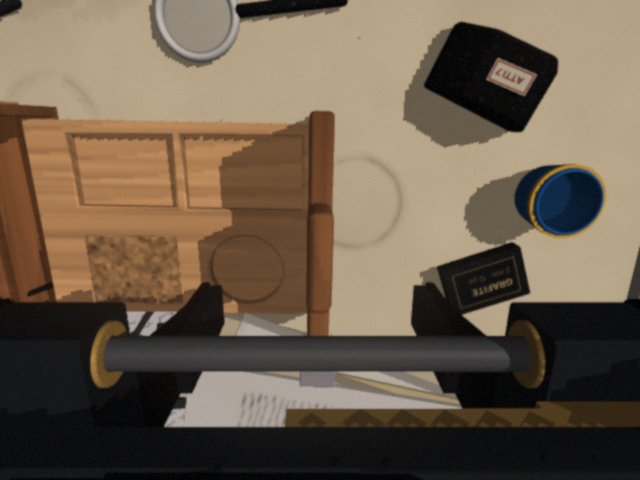

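```bash
cat > obj.py <<'E'
from h import *
def objs(fn,dbg=False):
    c=load(fn); p=cloud(c); im=c['img'].astype(int); ok=c['z_map']>0
    out={}
    H=cv2.cvtColor(c['img'],cv2.COLOR_RGB2HSV)
    z=p[...,2]
    m=ok&(z>.008)&(z<.055)&(p[...,0]<.70)&(p[...,0]>.36)&(p[...,1]>-.13)&(p[...,1]<.25)&(im.max(2)<95)&(H[...,1]<120)
    m=cv2.morphologyEx(m.astype(np.uint8),cv2.MORPH_CLOSE,np.ones((9,9)))
    m=cv2.morphologyEx(m,cv2.MORPH_OPEN,np.ones((3,3)))
    k,l,st,_=cv2.connectedComponentsWithStats(m)
    for i in range(1,k):
        if st[i,4]<400: continue
        M=(l==i)&ok; q=p[M&(z>.006)]; r=cv2.minAreaRect(q[:,:2].astype(np.float32))
        print(fn,st[i].tolist(),'zmax',np.percentile(q[:,2],98).round(4),'c',np.round(r[0],4),'size',np.round(r[1],4),'ang',round(r[2],1),'cen',q[:,:2].mean(0).round(4))
    b=ok&(H[...,0]>95)&(H[...,0]<125)&(H[...,1]>120)&(p[...,1]>-.2)&(p[...,1]<.25)&(p[...,0]<.7)&(z<.1)
    k,l,st,_=cv2.connectedComponentsWithStats(b.astype(np.uint8))
    if k>1:
        i=1+np.argmax(st[1:,4])
        yl=ok&(z>.034)&(z<.047)&cv2.dilate((l==i).astype(np.uint8),np.ones((15,15))).astype(bool)
        q=p[yl]; print('pot rim',len(q)); 
        if len(q)>10: print(cv2.minEnclosingCircle(q[:,:2].astype(np.float32)))
E
python3 - <<'E'
from obj import *
objs('wrist7'); objs('side7'); objs('scene7')
c=load('wrist7')
def rect(n,u0,u1,v0,v1):
    P=[onz(c,u,v,.03)[:2] for u,v in [(u0,v0),(u1,v0),(u1,v1),(u0,v1)]]; print(n,np.mean(P,0).round(4),np.round(P[1]-P[0],4),np.round(P[3]-P[0],4))
rect('tin',70,174,135,207);rect('stamp',182,306,136,208);rect('pot',211,285,234,303)
E
```

```text
wrist7 [425, 22, 133, 110, 8217] zmax 0.0437 c [ 0.4352 -0.0176] size [0.0856 0.0521] ang 64.9 cen [ 0.4346 -0.024 ]
wrist7 [521, 165, 43, 62, 700] zmax 0.0393 c [0.5259 0.0294] size [0.0215 0.0534] ang 74.2 cen [0.5247 0.0265]
wrist7 [439, 244, 91, 70, 4190] zmax 0.0185 c [0.6106 0.0014] size [0.0503 0.0734] ang 19.9 cen [0.6077 0.0007]
pot rim 1875
((0.5315693020820618, 0.04937881976366043), 0.03166259080171585)
side7 [229, 217, 23, 27, 533] zmax 0.0449 c [ 0.4341 -0.0233] size [0.0857 0.0507] ang 63.5 cen [ 0.4322 -0.0319]
pot rim 116
((0.5301057696342468, 0.0457238145172596), 0.03404846414923668)
scene7 [204, 247, 61, 47, 945] zmax 0.0454 c [0.5124 0.0083] size [0.2524 0.1271] ang 9.4 cen [ 0.4919 -0.0113]
pot rim 121
((0.5279468297958374, 0.04815024510025978), 0.03482377529144287)
tin [ 0.5073 -0.3126] [0.0001 0.0823] [ 0.058  -0.0108]
stamp [ 0.5082 -0.2135] [0.0001 0.0982] [ 0.0581 -0.0059]
pot [ 0.5922 -0.2147] [0.0001 0.0631] [ 0.0646 -0.0052]
```

```bash
python3 - <<'E'
from h import *
c=load('wrist7')
cv2.imwrite('pics/w7z.png',cv2.resize(c['img'][100:330,10:340,::-1],None,fx=2.4,fy=2.4,interpolation=cv2.INTER_CUBIC))
cv2.imwrite('pics/w7y.png',cv2.resize(c['img'][0:330,400:640,::-1],None,fx=1.8,fy=1.8,interpolation=cv2.INTER_CUBIC))
E
```

```text
(no output)
```

View pics/w7z.png

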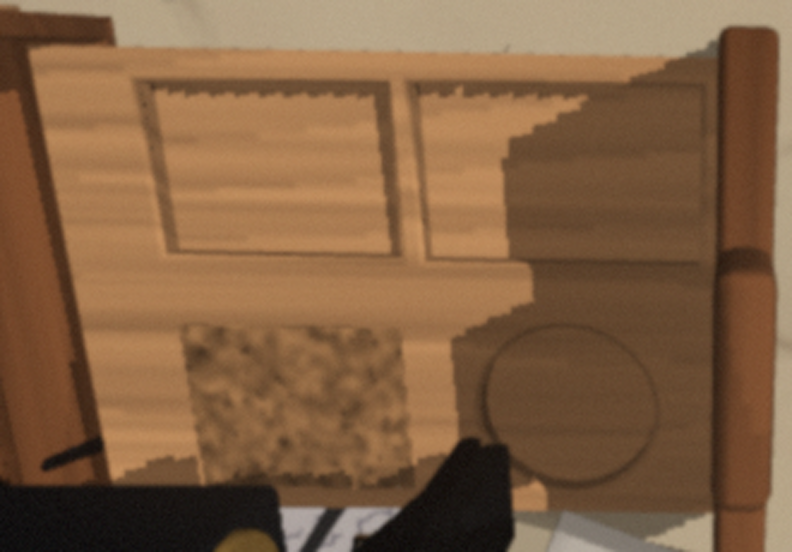

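View pics/w7y.png

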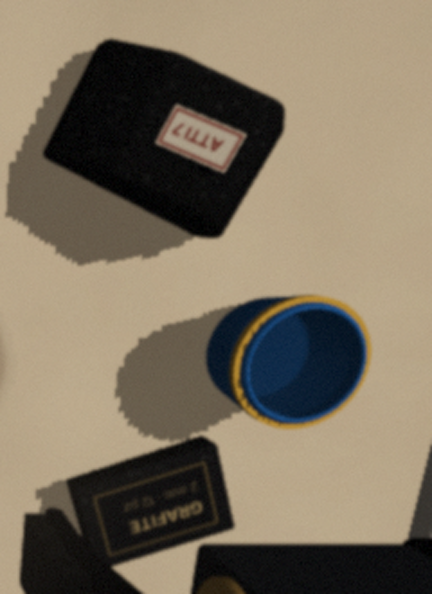

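```bash
python3 - <<'E'
from h import *
c=load('wrist7')
f=lambda u,v,h=.03:onz(c,10+u/2.4,100+v/2.4,h)[:2]
for n,P in {'tin':[(137,80),(388,82),(402,257),(170,254)],'stamp':[(412,82),(705,85),(704,262),(427,260)]}.items():
    Q=np.array([f(*a) for a in P]); print(n,Q.mean(0).round(4),(Q[1]-Q[0]).round(4),(Q[2]-Q[3]).round(4),(Q[3]-Q[0]).round(4),(Q[2]-Q[1]).round(4))
Q=np.array([f(484,403),f(658,403),f(572,323),f(572,484)]);print('pot',Q.mean(0),Q.round(4).tolist(), f(572,403))
# tin top at .016
g=lambda u,v,h:onz(c,400+u/1.8,v/1.8,h)[:2]
Q=np.array([g(210,436,.016),g(234,528,.016),g(103,565,.016),g(70,480,.016)]);print('tin obj',Q.round(4).tolist(),Q.mean(0))
print('pot rim', np.mean([g(236,360,.04),g(371,355,.04),g(303,297,.04),g(300,428,.04)],0))
Q=np.array([g(45,157,.012),g(215,237,.012)]); print('stamp bottom long edge',Q, np.linalg.norm(Q[1]-Q[0]),np.degrees(np.arctan2(*(Q[1]-Q[0])[::-1])))
E
```

```text
tin [ 0.5066 -0.3105] [0.0008 0.0826] [0.0012 0.0805] [0.0583 0.0005] [ 0.0588 -0.0016]
stamp [ 0.5081 -0.2133] [0.0011 0.0966] [0.0009 0.0965] [ 0.0598 -0.0009] [ 0.0596 -0.001 ]
pot [ 0.59129271 -0.21450475] [[0.5907, -0.2464], [0.5908, -0.1829], [0.5604, -0.2127], [0.6232, -0.216]] [ 0.59077566 -0.21429644]
tin obj [[0.5719, 0.0249], [0.6219, 0.0447], [0.6431, -0.0211], [0.5952, -0.0428]] [0.60804354 0.00141604]
pot rim [0.52940152 0.04815058]
stamp bottom long edge [[ 0.44179035 -0.06655098]
 [ 0.47654358  0.0150752 ]] 0.08871651901529572 66.93759554664899
```

```bash
cat > go.py <<'E'
import sys
from h import *
s=manip.state(); x,y,z,a=map(float,sys.argv[1:5]); R=s['tcp_rot']
t=R.T@(np.array([x,y,z])-s['position'])/.08
cur=np.degrees(np.arctan2(R[1,1],R[0,1])); d=np.radians((cur-a+180)%360-180)/1.5
print('pos',s['position'].round(4),'jaw',cur.round(1),'-> units',t.round(3),'spin',round(d,3))
E
python3 go.py 0.608 0.0014 0.0 18.5; python3 go.py 0.608 0.0014 0.15 18.5
```

```text
pos [ 0.5498 -0.1542  0.1856] jaw 90.0 -> units [-0.73   1.944  2.32 ] spin 0.832
pos [ 0.5498 -0.1542  0.1856] jaw 90.0 -> units [-0.727  1.945  0.445] spin 0.832
```

```bash
python3 -m inch '[[-0.05,0.1,0,0],[-0.15,0.25,0,0],[-0.3,0.4,0,0],[-0.4,0.6,0,0],[-0.5,0.8,0,0],[-0.6,1,0,0],[-0.7,1,0,0],[-0.73,1,0,0]]' 1|sed -n 2,2p
python3 -m inch '[[0,0.1,0,0.05],[0,0.25,0,0.12],[0,0.4,0,0.2],[0,0.6,0,0.28],[0,0.8,0,0.36],[0,0.94,0,0.44],[0,0.94,0,0.52],[0,0.94,0,0.58]]' 1|sed -n 2,2p
python3 go.py 0.608 0.0014 0.15 18.5
python3 - <<'E'
from obj import *
snap('wrist','w8'); objs('w8')
E
```

```text
position: [0.6101, -0.0735, 0.1865]
position: [0.609, 0.0002, 0.1866]
pos [6.090e-01 2.000e-04 1.866e-01] jaw 39.9 -> units [0.02  0.    0.457] spin 0.249
w8 [80, 42, 125, 109, 7765] zmax 0.0436 c [ 0.4359 -0.0157] size [0.0883 0.0525] ang 65.0 cen [ 0.4413 -0.0083]
w8 [282, 168, 79, 94, 4597] zmax 0.0185 c [0.6104 0.002 ] size [0.0491 0.0741] ang 19.5 cen [0.6094 0.0035]
pot rim 1764
((0.5309788584709167, 0.04915550723671913), 0.030614901334047318)
```

View pics/w8.png

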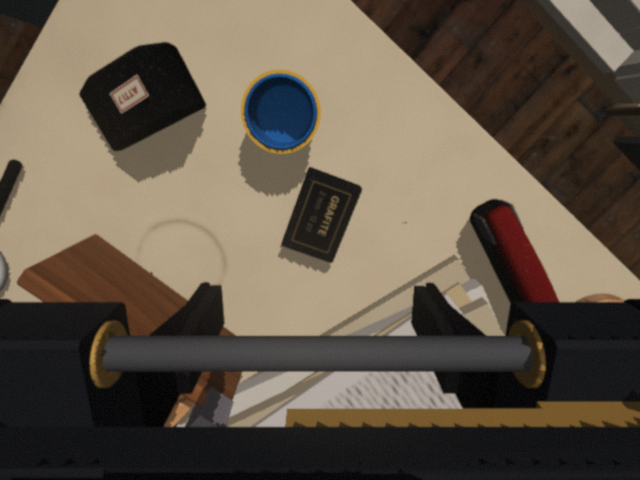

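```bash
python3 -m inch '[[0.02,0,0.1,0.08],[0.02,0,0.25,0.16],[0.02,0,0.4,0.243],[0.02,0,0.55,0.243],[0.02,0,0.7,0.243],[0.02,0,0.85,0.243],[0.02,0,1,0.243],[0.02,0,1,0.243]]' 1|sed -n 2,2p
python3 -m inch '[[0,0,0.1,0],[0,0,0.25,0],[0,0,0.4,0],[0,0,0.55,0],[0,0,0.7,0],[0,0,0.8,0],[0,0,0.85,0],[0,0,0.85,0]]' 1|sed -n 2,2p
python3 go.py 0.609 0.0018 0.010 19.0
python3 - <<'E'
from obj import *
snap('side','s9'); c=load('s9')
cv2.imwrite('pics/s9z.png',cv2.resize(c['img'][130:330,200:440,::-1],None,fx=3,fy=3,interpolation=cv2.INTER_CUBIC))
E
```

```text
position: [0.6063, 0.0018, 0.1044]
position: [0.6074, 0.0021, 0.0379]
pos [0.6074 0.0021 0.0379] jaw 19.3 -> units [-0.01   0.018  0.348] spin 0.003
```

View pics/s9z.png

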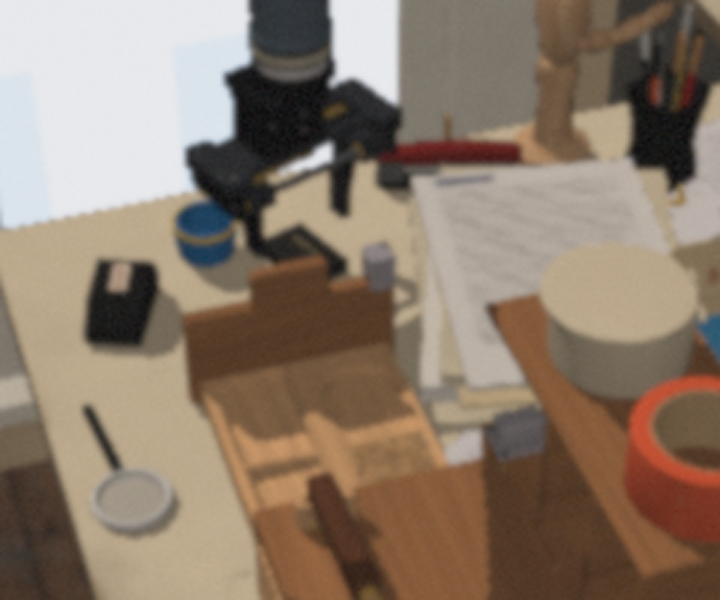

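```bash
python3 -m inch '[[0,0.02,0.05,0],[0,0.02,0.1,0],[0,0.02,0.16,0],[0,0.02,0.22,0],[0,0.02,0.28,0],[0,0.02,0.34,0],[0,0.02,0.34,0],[0,0.02,0.34,0]]' 1|sed -n 2,2p
python3 -m inch '[[0,0,0,0],[0,0,0,0],[0,0,0,0],[0,0,0,0],[0,0,0,0],[0,0,0,0],[0,0,0,0],[0,0,0,0]]' -1
python3 -m inch '[[0,0,0,0],[0,0,-0.05,0],[0,0,-0.15,0],[0,0,-0.3,0],[0,0,-0.5,0],[0,0,-0.7,0],[0,0,-0.9,0],[0,0,-1,0]]' -1
python3 go.py 0.608 0.002 0.15 -0.9
```

```text
position: [0.6092, 0.0026, 0.0112]
time_s: 37.0
position: [0.6094, 0.0026, 0.0114]
tcp_rot: [[-0.33, 0.944, 0.0], [0.944, 0.33, 0.0], [-0.0, 0.0, -1.0]]
ft_force: [-0.2, -0.6, 0.4]
grip_width: 0.565
time_s: 37.8
position: [0.6105, 0.0027, 0.0943]
tcp_rot: [[-0.33, 0.944, 0.004], [0.944, 0.33, 0.0], [-0.001, 0.004, -1.0]]
ft_force: [0.6, 0.8, -0.2]
grip_width: 0.563
pos [0.6105 0.0027 0.0943] jaw 19.3 -> units [ 0.002 -0.03  -0.696] spin 0.234
```

```bash
python3 -m inch '[[0,0,-0.15,0.05],[0,0,-0.3,0.1],[0,0,-0.5,0.15],[0,0,-0.7,0.2],[0,0,-0.9,0.234],[0,0,-1,0.234],[0,0,-1,0.234],[0,0,-1,0.234]]' -1|sed -n 2,2p
python3 go.py 0.5066 -0.3105 0.10 -0.9
```

```text
position: [0.6088, 0.0026, 0.171]
pos [0.6088 0.0026 0.171 ] jaw -0.8 -> units [-3.931 -1.221  0.888] spin 0.001
```

```bash
python3 -m inch '[[-0.1,-0.05,0,0],[-0.25,-0.1,0,0],[-0.45,-0.15,0,0],[-0.65,-0.2,0,0],[-0.85,-0.25,0,0],[-1,-0.3,0,0],[-1,-0.3,0,0],[-1,-0.3,0,0]]' -1|sed -n 2,2p
python3 -m inch '[[-0.1,-0.05,0,0],[-0.25,-0.1,0,0],[-0.45,-0.15,0,0],[-0.65,-0.2,0,0],[-0.85,-0.25,0,0],[-1,-0.3,0,0],[-1,-0.3,0,0],[-1,-0.3,0,0]]' -1|sed -n 2,2p
python3 -m inch '[[-0.1,-0.05,0,0],[-0.25,-0.1,0,0],[-0.45,-0.15,0,0],[-0.65,-0.2,0,0],[-0.85,-0.25,0,0],[-1,-0.3,0,0],[-1,-0.3,0,0],[-1,-0.3,0,0]]' -1|sed -n 2,2p
python3 -m inch '[[-0.1,-0.05,0,0],[-0.25,-0.1,0,0],[-0.45,-0.15,0,0],[-0.65,-0.2,0,0],[-0.8,-0.25,0,0],[-0.93,-0.3,0,0],[-0.93,-0.32,0,0],[-0.93,-0.32,0,0]]' -1|sed -n 2,2p
python3 go.py 0.5066 -0.3105 0.10 -0.9
python3 - <<'E'
from h import *
c=snap('wrist','w10')
E
```

```text
position: [0.5841, -0.077, 0.1714]
position: [0.5588, -0.1565, 0.1714]
position: [0.5336, -0.2361, 0.1713]
position: [0.5067, -0.3101, 0.1713]
pos [ 0.5067 -0.3101  0.1713] jaw -0.9 -> units [-0.006 -0.001  0.891] spin 0.0
```

View pics/w10.png

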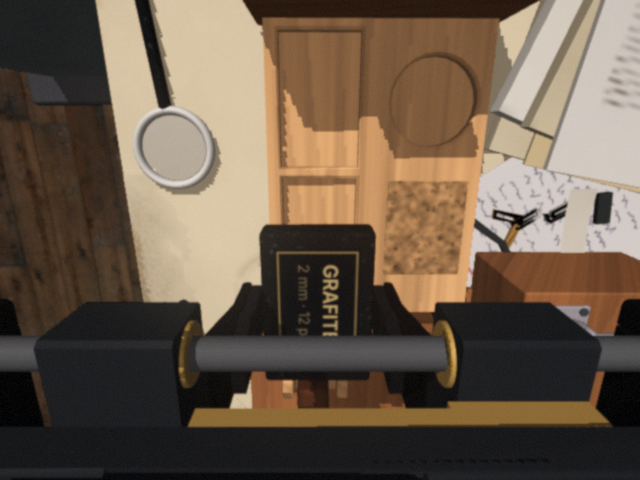

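```bash
python3 - <<'E'
from h import *
c=load('w10')
f=lambda u,v:onz(c,u,v,.03)[:2].round(4)
print('tin edge',f(279,177),f(358,177),'stamp',[f(*a).tolist() for a in [(278,30),(363,30),(359,166),(280,166)]],np.mean([f(*a) for a in [(278,30),(363,30),(359,166),(280,166)]],0),'pot',np.mean([f(390,99),f(477,99),f(433,53),f(433,146)],0))
E
```

```text
tin edge [ 0.4767 -0.27  ] [ 0.5383 -0.271 ] stamp [[0.4806, -0.1672], [0.5404, -0.1681], [0.539, -0.2626], [0.4779, -0.2616]] [ 0.509475 -0.214875] pot [ 0.593025 -0.21535 ]
```

```bash
python3 -m inch '[[0,0,0.1,0],[-0.01,0,0.25,0],[-0.01,0,0.4,0],[-0.01,0,0.6,0],[-0.01,0,0.8,0],[-0.01,0,1,0],[-0.01,0,1,0],[-0.01,0,1,0]]' -1|sed -n 2,2p
python3 -m inch '[[0,0,0.1,0],[0,0,0.2,0],[0,0,0.3,0],[0,0,0.4,0],[0,0,0.5,0],[0,0,0.6,0],[0,0,0.69,0],[0,0,0.69,0]]' -1
python3 go.py 0.507 -0.311 0.0325 -0.9
```

```text
position: [0.5066, -0.3108, 0.0906]
time_s: 43.45
position: [0.5062, -0.3107, 0.0348]
tcp_rot: [[0.015, 1.0, -0.002], [1.0, -0.015, 0.001], [0.001, -0.002, -1.0]]
ft_force: [-1.0, 1.0, -1.5]
grip_width: 0.566
pos [ 0.5062 -0.3107  0.0348] jaw -0.9 -> units [-0.004  0.011  0.029] spin 0.001
```

```bash
python3 -m inch '[[0,0.01,0.02,0],[0,0.01,0.03,0],[0,0.01,0.03,0],[0,0.01,0.03,0],[0,0.01,0.03,0],[0,0.01,0.03,0],[0,0.01,0.03,0],[0,0.01,0.03,0]]' -1
python3 -m inch '[[0,0,0,0],[0,0,0,0],[0,0,0,0],[0,0,0,0],[0,0,0,0],[0,0,-0.05,0],[0,0,-0.1,0],[0,0,-0.2,0]]' 0.4
python3 -m inch '[[0,0,-0.2,0],[0,0,-0.4,0],[0,0,-0.6,0],[0,0,-0.8,0],[0,0,-1,0],[0,0,-1,0],[0,0,-1,0],[0,0,-1,0]]' 1 | sed -n 2p
python3 - <<'E'
from h import *
c=snap('wrist','w11')
E
```

```text
time_s: 44.25
position: [0.5077, -0.3112, 0.0338]
tcp_rot: [[0.015, 1.0, 0.0], [1.0, -0.015, 0.0], [0.0, 0.0, -1.0]]
ft_force: [-0.9, 0.0, -0.8]
grip_width: 0.566
time_s: 45.05
position: [0.5075, -0.311, 0.0499]
tcp_rot: [[0.015, 1.0, -0.001], [1.0, -0.015, 0.0], [0.0, -0.001, -1.0]]
ft_force: [-0.2, 0.4, -0.4]
grip_width: 0.704
position: [0.5071, -0.3108, 0.129]
```

View pics/w11.png

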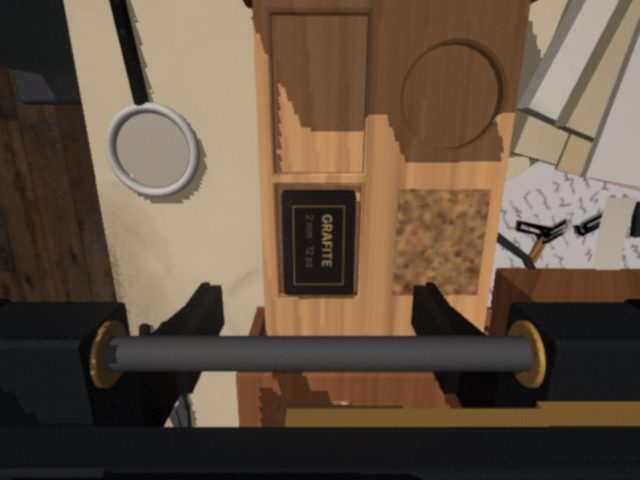

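```bash
python3 - <<'E'
from h import *
c=load('w11'); p=cloud(c); print([p[v,u].round(4).tolist() for u,v in [(295,205),(345,205),(300,285),(345,285)]])
E
python3 go.py 0.530 0.0485 0.18 -0.9
```

```text
[[0.4918, -0.2831, 0.0366], [0.5252, -0.2834, 0.0375], [0.4936, -0.3405, 0.0379], [0.5255, -0.3417, 0.0363]]
pos [ 0.5071 -0.3108  0.1288] jaw -0.9 -> units [ 4.495  0.218 -0.636] spin 0.001
```

```bash
python3 -m inch '[[0,0,-0.2,0],[0.1,0,-0.4,0],[0.25,0,-0.64,0],[0.45,0.05,-0.64,0],[0.65,0.05,-0.64,0],[0.85,0.05,-0.64,0],[1,0.05,-0.64,0],[1,0.05,-0.64,0]]' 1|sed -n 2,2p
python3 -m inch '[[0.1,0,0,0],[0.25,0,0,0],[0.45,0,0,0],[0.65,0.05,0,0],[0.85,0.05,0,0],[1,0.05,0,0],[1,0.05,0,0],[1,0.05,0,0]]' 1|sed -n 2,2p
python3 -m inch '[[0.1,0,0,0],[0.25,0,0,0],[0.45,0,0,0],[0.65,0.05,0,0],[0.85,0.05,0,0],[1,0.05,0,0],[1,0.05,0,0],[1,0.05,0,0]]' 1|sed -n 2,2p
python3 -m inch '[[0.1,0,0,0],[0.25,0,0,0],[0.45,0,0,0],[0.65,0.05,0,0],[0.85,0.05,0,0],[1,0.05,0,0],[1,0.05,0,0],[1,0.05,0,0]]' 1|sed -n 2,2p
python3 - <<'E'
from obj import *
snap('wrist','w12'); objs('w12')
E
python3 go.py 0.530 0.0485 0.013 -0.9
```

```text
position: [0.5129, -0.2286, 0.1806]
position: [0.518, -0.1516, 0.181]
position: [0.5232, -0.0715, 0.181]
position: [0.5284, 0.0084, 0.1809]
w12 [172, 191, 88, 107, 5342] zmax 0.0438 c [ 0.4373 -0.0122] size [0.0948 0.0523] ang 65.0 cen [ 0.4414 -0.0044]
pot rim 1605
((0.5308993458747864, 0.04898381605744362), 0.03064529411494732)
pos [0.5284 0.0078 0.1809] jaw -0.9 -> units [0.51  0.012 2.099] spin -0.0
```

View pics/w12.png

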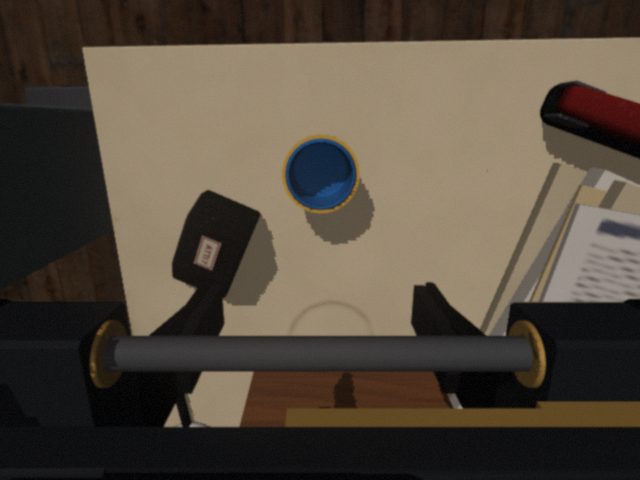

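```bash
python3 -m inch '[[0.1,0,0,0],[0.25,0.02,0,0],[0.4,0.02,0,0],[0.51,0.02,0.1,0],[0.51,0.02,0.3,0],[0.51,0.02,0.55,0],[0.51,0.02,0.8,0],[0.51,0.02,1,0]]' 1|sed -n 2,2p
python3 -m inch '[[0,0,0.1,0],[0,0,0.25,0],[0,0,0.4,0],[0,0,0.55,0],[0,0,0.7,0],[0,0,0.85,0],[0,0,1,0],[0,0,1,0]]' 1|sed -n 2,2p
python3 go.py 0.530 0.0487 0.013 -0.9
```

```text
position: [0.53, 0.0502, 0.0993]
position: [0.5294, 0.0492, 0.0191]
pos [0.5294 0.0492 0.0191] jaw -0.9 -> units [-0.006  0.007  0.076] spin 0.0
```

```bash
python3 -m inch '[[0,0,0.03,0],[0,0,0.06,0],[0,0,0.06,0],[0,0,0.06,0],[0,0,0.06,0],[0,0,0.06,0],[0,0,0.06,0],[0,0,0.06,0]]' -1|sed -n 2,2p
python3 -m inch '[[0,0,0,0],[0,0,0,0],[0,0,0,0],[0,0,-0.1,0],[0,0,-0.25,0],[0,0,-0.5,0],[0,0,-0.75,0],[0,0,-1,0]]' -1
python3 -m inch '[[0,0,-0.1,0],[0,0,-0.25,0],[0,0,-0.45,0],[0,0,-0.65,0],[0,0,-0.85,0],[0,0,-1,0],[0,0,-1,0],[0,0,-1,0]]' -1
python3 go.py 0.592 -0.215 0.17 -0.9
python3 - <<'E'
from obj import *
snap('wrist','w13')
E
```

```text
position: [0.5311, 0.0494, 0.0165]
time_s: 52.35
position: [0.5302, 0.0493, 0.0974]
tcp_rot: [[0.015, 1.0, -0.001], [1.0, -0.015, -0.0], [-0.0, -0.001, -1.0]]
ft_force: [0.2, 0.6, -0.5]
grip_width: 0.671
time_s: 53.15
position: [0.5303, 0.0493, 0.1757]
tcp_rot: [[0.015, 1.0, -0.001], [1.0, -0.015, -0.0], [-0.0, -0.001, -1.0]]
ft_force: [0.0, 0.3, -1.4]
grip_width: 0.667
pos [0.5303 0.0493 0.1757] jaw -0.9 -> units [-3.292  0.821  0.071] spin 0.0
```

View pics/w13.png

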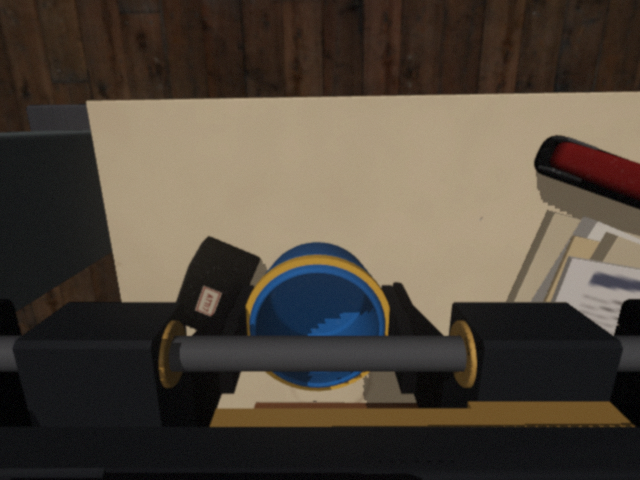

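```bash
python3 -m inch '[[-0.1,0,0,0],[-0.25,0.05,0,0],[-0.4,0.1,0,0],[-0.55,0.15,0,0],[-0.7,0.2,0,0],[-0.85,0.2,0,0],[-1,0.2,0,0],[-1,0.2,0,0]]' -1|sed -n 2,2p
python3 -m inch '[[-0.1,0,0,0],[-0.25,0.05,0,0],[-0.4,0.1,0,0],[-0.55,0.15,0,0],[-0.7,0.2,0,0],[-0.85,0.2,0,0],[-1,0.2,0,0],[-1,0.2,0,0]]' -1|sed -n 2,2p
python3 -m inch '[[-0.1,0,0,0],[-0.25,0.05,0,0],[-0.4,0.1,0,0],[-0.55,0.15,0,0],[-0.7,0.2,0,0],[-0.85,0.2,0,0],[-1,0.2,0,0],[-1,0.2,0,0]]' -1|sed -n 2,2p
python3 -m inch '[[-0.05,0.02,0,0],[-0.1,0.05,0,0],[-0.15,0.1,0,0],[-0.2,0.15,0,0],[-0.25,0.22,0,0],[-0.29,0.22,0,0],[-0.29,0.22,0,0],[-0.29,0.22,0,0]]' -1|sed -n 2,2p
python3 go.py 0.592 -0.215 0.038 -0.9
python3 - <<'E'
from obj import *
snap('wrist','w14');snap('side','s14'); c=load('s14')
cv2.imwrite('pics/s14z.png',cv2.resize(c['img'][130:330,200:440,::-1],None,fx=3,fy=3,interpolation=cv2.INTER_CUBIC))
E
```

```text
position: [0.5452, -0.0336, 0.1761]
position: [0.5599, -0.1139, 0.1761]
position: [0.5745, -0.1943, 0.1761]
position: [0.5922, -0.2148, 0.176]
pos [ 0.5922 -0.2148  0.176 ] jaw -0.9 -> units [-0.003 -0.002  1.725] spin 0.0
```

View pics/s14z.png

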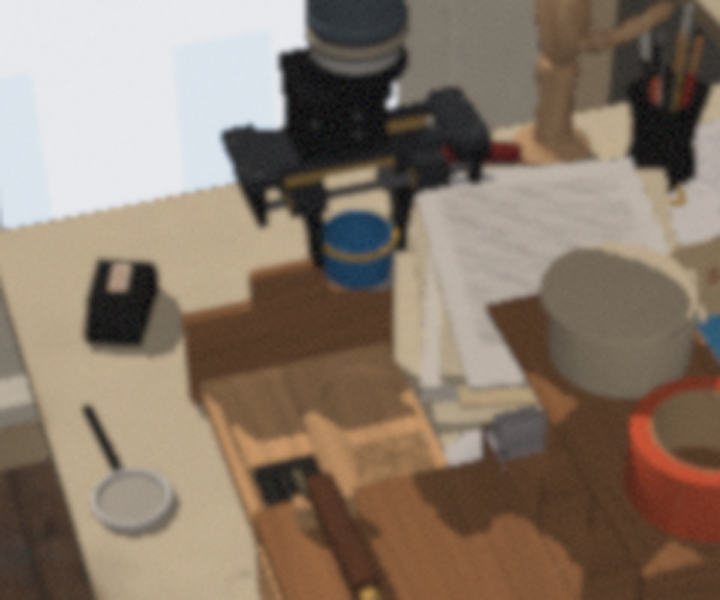

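```bash
python3 -m inch '[[0,0,0.1,0],[0,0,0.25,0],[0,0,0.4,0],[0,0,0.6,0],[0,0,0.8,0],[0,0,1,0],[0,0,1,0],[0,0,1,0]]' -1|sed -n 2,2p
python3 -m inch '[[0,0,0.1,0],[0,0,0.2,0],[0,0,0.3,0],[0,0,0.4,0],[0,0,0.5,0],[0,0,0.6,0],[0,0,0.68,0],[0,0,0.72,0]]' -1|sed -n '2p;4p'
python3 -m inch '[[0,0,0,0],[0,0,0.01,0],[0,0,0.01,0],[0,0,0.01,0],[0,0,0.01,0],[0,0,0.01,0],[0,0,0.01,0],[0,0,0.01,0]]' -1|sed -n '2p;4p'
```

```text
position: [0.592, -0.2147, 0.0954]
position: [0.592, -0.2147, 0.0376]
ft_force: [0.8, 0.3, -1.0]
position: [0.5924, -0.2148, 0.0378]
ft_force: [0.9, -0.1, -0.6]
```

```bash
python3 -m inch '[[0,0,0.02,0],[0,0,0.02,0],[0,0,0.02,0],[0,0,0.02,0],[0,0,0.02,0],[0,0,0.02,0],[0,0,0.02,0],[0,0,0.02,0]]' 0.6|sed -n '2p;4,5p'
python3 -m inch '[[0,0,-0.1,0],[0,0,-0.3,0],[0,0,-0.5,0],[0,0,-0.7,0],[0,0,-0.9,0],[0,0,-1,0],[0,0,-1,0],[0,0,-1,0]]' 0.6 | sed -n '2p;4,5p'
python3 - <<'E'
from obj import *
c=snap('wrist','w15'); 
E
python3 go.py 0.4355 -0.016 0.18 -25
```

```text
position: [0.5924, -0.2148, 0.0362]
ft_force: [-0.2, -0.1, -0.5]
grip_width: 0.803
position: [0.5922, -0.2148, 0.1164]
ft_force: [-0.1, 0.1, -0.3]
grip_width: 0.799
pos [ 0.5919 -0.2146  0.1157] jaw -0.9 -> units [ 2.453 -1.993 -0.801] spin 0.281
```

View pics/w15.png

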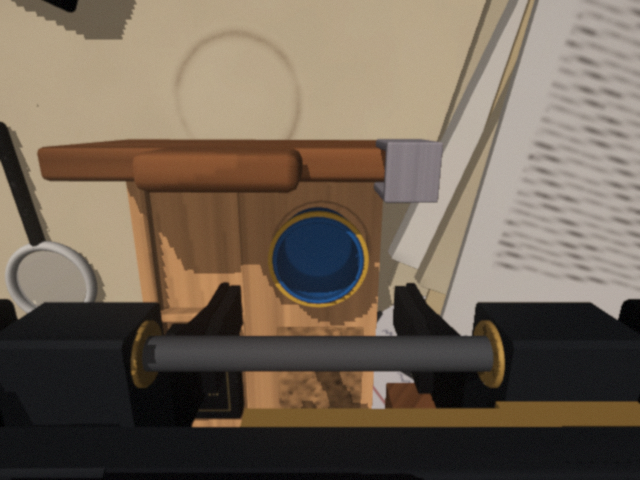

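```bash
python3 - <<'E'
from obj import *
c=load('w15'); p=cloud(c); print([p[v,u].round(4).tolist() for u,v in [(276,258),(365,258),(320,303),(320,216),(320,250)]])
E
python3 -m inch '[[0,0,-0.2,0],[0.1,-0.1,-0.4,0],[0.2,-0.2,-0.6,0],[0.35,-0.35,-0.8,0],[0.5,-0.5,-0.8,0],[0.65,-0.6,-0.8,0],[0.8,-0.66,-0.8,0],[0.85,-0.66,-0.8,0]]' 1|sed -n 2,2p
python3 -m inch '[[0.1,-0.1,0,0],[0.2,-0.2,0,0],[0.35,-0.35,0,0.05],[0.5,-0.5,0,0.1],[0.65,-0.6,0,0.15],[0.8,-0.66,0,0.2],[0.8,-0.66,0,0.25],[0.8,-0.66,0,0.281]]' 1|sed -n 2,2p
python3 - <<'E'
from obj import *
snap('wrist','w16');objs('w16')
E
python3 go.py 0.4355 -0.016 0.18 -25
```

```text
[[0.5668, -0.2117, 0.06], [0.6202, -0.2131, 0.0586], [0.5927, -0.2414, 0.0607], [0.5935, -0.187, 0.0572], [0.5933, -0.219, 0.0241]]
position: [0.5399, -0.1441, 0.1794]
position: [0.4881, -0.0806, 0.1801]
w16 [186, 123, 78, 105, 6574] zmax 0.0435 c [ 0.4356 -0.0164] size [0.0873 0.052 ] ang 64.9 cen [ 0.4399 -0.0132]
pot rim 18
((0.6135258674621582, -0.20523330569267273), 0.012142708525061607)
pos [ 0.4882 -0.0809  0.1801] jaw -25.2 -> units [ 0.453 -0.942  0.002] spin -0.002
```

View pics/w16.png

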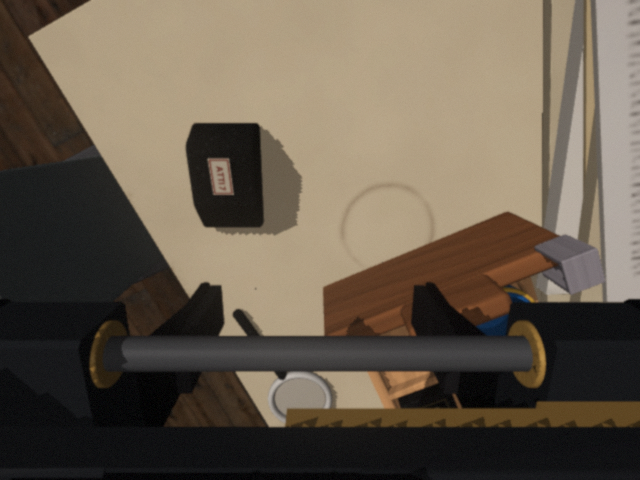

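```bash
python3 -m inch '[[0.05,-0.1,0,0],[0.1,-0.25,0,0],[0.2,-0.4,0,0],[0.3,-0.6,0,0],[0.4,-0.8,0,0],[0.45,-0.94,0,0],[0.45,-0.94,0.1,0],[0.45,-0.94,0.2,0]]' 1|sed -n 2,2p
python3 -m inch '[[0,0,0.1,0],[0,0,0.25,0],[0,0,0.4,0],[0,0,0.55,0],[0,0,0.7,0],[0,0,0.85,0],[0,0,1,0],[0,0,1,0]]' 1|sed -n 2,2p
python3 go.py 0.4356 -0.0164 0.014 -25
```

```text
position: [0.436, -0.0169, 0.1638]
position: [0.4346, -0.0175, 0.0822]
pos [ 0.4346 -0.0175  0.0822] jaw -25.1 -> units [0.019 0.009 0.852] spin -0.001
```

```bash
python3 -m inch '[[0.01,0,0.1,0],[0.02,0,0.25,0],[0.02,0,0.4,0],[0.02,0,0.55,0],[0.02,0,0.7,0],[0.02,0,0.82,0],[0.02,0,0.85,0],[0.02,0,0.85,0]]' 1|sed -n '2p;4p'
python3 -m inch '[[0,0,0,0],[0,0,0,0],[0,0,0,0],[0,0,0,0],[0,0,0,0],[0,0,0,0],[0,0,0,0],[0,0,0,0]]' -1
python3 -m inch '[[0,0,-0.02,0],[0,0,-0.08,0],[0,0,-0.2,0],[0,0,-0.35,0],[0,0,-0.5,0],[0,0,-0.7,0],[0,0,-0.9,0],[0,0,-1,0]]' -1
python3 -m inch '[[0,0,-0.1,0],[0,0,-0.3,0],[0,0,-0.5,0],[0,0,-0.75,0],[0,0,-1,0],[0,0,-1,0],[0,0,-1,0],[0,0,-1,0]]' -1|sed -n 2p
python3 go.py 0.509 -0.214 0.17 -0.9
python3 - <<'E'
from obj import *
snap('wrist','w17')
E
```

```text
position: [0.4365, -0.0154, 0.0159]
ft_force: [-0.2, -0.3, -0.3]
time_s: 65.4
position: [0.4365, -0.0153, 0.0163]
tcp_rot: [[0.423, 0.906, 0.0], [0.906, -0.423, 0.0], [0.0, 0.0, -1.0]]
ft_force: [-0.4, -0.2, 2.3]
grip_width: 0.592
time_s: 66.2
position: [0.4372, -0.0154, 0.0978]
tcp_rot: [[0.423, 0.906, 0.003], [0.906, -0.423, 0.0], [0.001, 0.002, -1.0]]
ft_force: [-0.3, 0.5, -2.3]
grip_width: 0.593
position: [0.4354, -0.0154, 0.1749]
pos [ 0.4354 -0.0154  0.1749] jaw -25.0 -> units [-1.861  1.883  0.06 ] spin -0.28
```

View pics/w17.png

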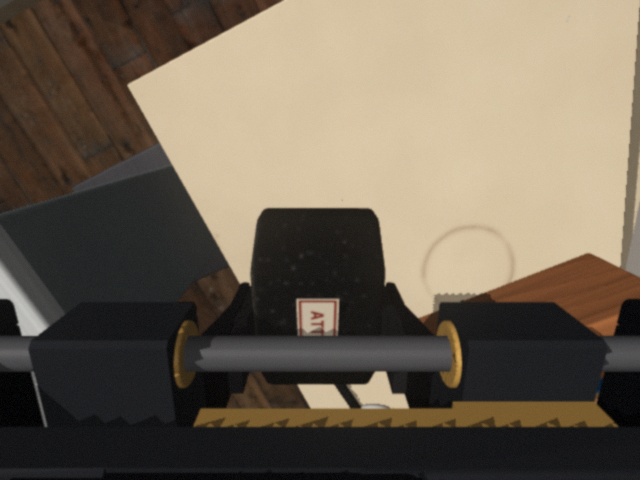

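```bash
python3 -m inch '[[-0.1,0.1,0,0],[-0.25,0.25,0,0],[-0.4,0.4,0,0],[-0.55,0.55,0,0],[-0.7,0.7,0,0],[-0.85,0.85,0,0],[-0.92,0.94,0,0],[-0.92,0.94,0,0]]' -1|sed -n 2,2p
python3 -m inch '[[-0.1,0.1,0,-0.02],[-0.25,0.25,0,-0.05],[-0.4,0.4,0,-0.1],[-0.55,0.55,0,-0.15],[-0.7,0.7,0,-0.2],[-0.85,0.85,0,-0.25],[-0.92,0.94,0,-0.28],[-0.92,0.94,0,-0.28]]' -1|sed -n 2,2p
python3 go.py 0.509 -0.2125 0.038 -0.9
python3 - <<'E'
from h import *
snap('wrist','w18')
E
```

```text
position: [0.4738, -0.1155, 0.1757]
position: [0.5107, -0.2129, 0.1758]
pos [ 0.5107 -0.2129  0.1758] jaw -1.0 -> units [ 0.004 -0.02   1.722] spin -0.001
```

View pics/w18.png

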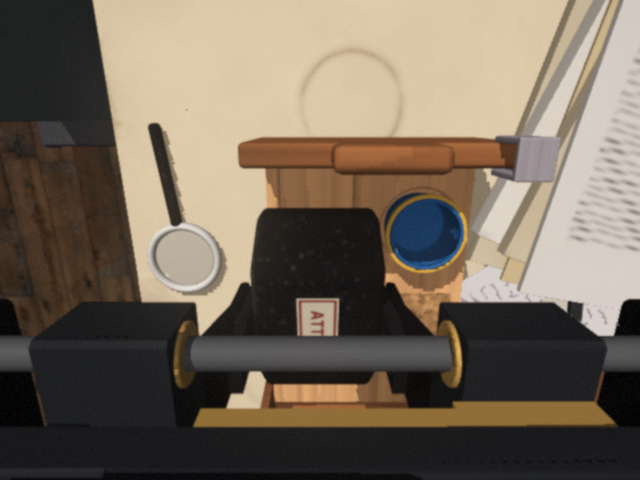

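```bash
python3 -m inch '[[0,-0.02,0.1,0],[0,-0.02,0.25,0],[0,-0.02,0.4,0],[0,-0.02,0.6,0],[0,-0.02,0.8,0],[0,-0.02,1,0],[0,-0.02,1,0],[0,-0.02,1,0]]' -1|sed -n 2,2p
python3 go.py 0.509 -0.2125 0.038 -0.9
python3 -m inch '[[0,0,0.1,0],[0,0,0.2,0],[0,0,0.3,0],[0,0,0.4,0],[0,0,0.5,0],[0,0,0.6,0],[0,0,0.68,0],[0,0,0.72,0]]' -1|sed -n '2p;4p'
python3 -m inch '[[0,0,0,0],[0,0,0.01,0],[0,0,0.01,0],[0,0,0.01,0],[0,0,0.01,0],[0,0,0.01,0],[0,0,0.01,0],[0,0,0.01,0]]' -1|sed -n '2p;4p'
```

```text
position: [0.5086, -0.2119, 0.0955]
pos [ 0.5086 -0.2119  0.0955] jaw -0.9 -> units [-0.008  0.005  0.719] spin -0.0
position: [0.5086, -0.2122, 0.0377]
ft_force: [0.0, 0.6, -2.8]
position: [0.509, -0.2123, 0.0378]
ft_force: [0.2, -0.4, -1.8]
```

```bash
python3 -m inch '[[0,0,0.01,0],[0,0,0.02,0],[0,0,0.02,0],[0,0,0.02,0],[0,0,0.02,0],[0,0,0.02,0],[0,0,0.02,0],[0,0,0.02,0]]' 0.3|sed -n '2p;4,5p'
python3 -m inch '[[0,0,-0.05,0],[0,0,-0.15,0],[0,0,-0.3,0],[0,0,-0.5,0],[0,0,-0.7,0],[0,0,-0.9,0],[0,0,-1,0],[0,0,-1,0]]' 0.3 | sed -n '2p;4,5p'
python3 -m inch '[[0,0,-0.15,0],[0,0,-0.3,0],[0,0,-0.5,0],[0,0,-0.7,0],[0,0,-0.8,0],[0,0,-0.9,0],[0,0,-0.9,0],[0,0,-0.9,0]]' 0 | sed -n '2p;4,5p'
python3 - <<'E'
from h import *
snap('wrist','w19')
E
```

```text
position: [0.509, -0.2123, 0.0362]
ft_force: [0.0, -0.5, -0.5]
grip_width: 0.648
position: [0.51, -0.2127, 0.118]
ft_force: [0.3, -1.2, -0.5]
grip_width: 0.65
position: [0.5087, -0.2122, 0.1878]
ft_force: [0.6, 0.1, 0.3]
grip_width: 0.503
```

View pics/w19.png

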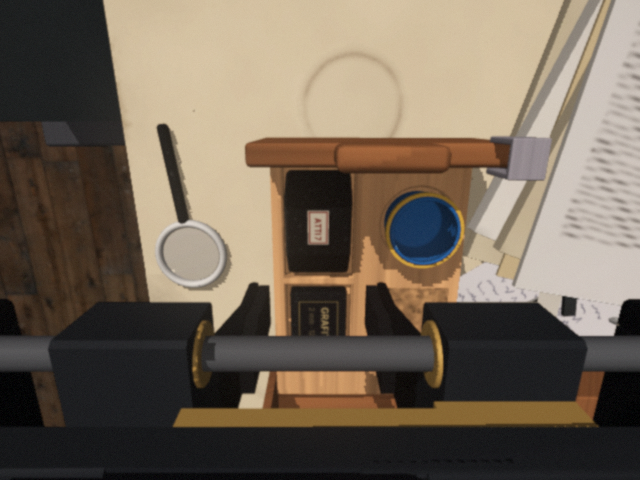

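```bash
python3 - <<'E'
from h import *
c=load('w19'); p=cloud(c); print([p[v,u].round(4).tolist() for u,v in [(318,228),(300,200),(340,205),(300,255),(340,250),(300,300),(340,300)]])
print([onz(c,u,v,.128).round(4) for u,v in [(337,143),(453,143),(453,170),(337,170)]])
E
python3 go.py 0.550 -0.1544 0.1045 89.1
```

```text
[[0.5085, -0.2094, 0.0631], [0.4953, -0.1875, 0.0628], [0.5254, -0.192, 0.062], [0.4937, -0.233, 0.0574], [0.5257, -0.2295, 0.057], [0.4914, -0.2818, 0.0378], [0.5268, -0.2832, 0.0362]]
[array([ 0.5201, -0.1431,  0.128 ]), array([ 0.5847, -0.1442,  0.128 ]), array([ 0.5859, -0.1592,  0.128 ]), array([ 0.52 , -0.158,  0.128])]
pos [ 0.5085 -0.2122  0.1875] jaw -0.9 -> units [0.73  0.508 1.037] spin -1.048
```

```bash
python3 -m inch '[[0.1,0.05,0,-0.05],[0.2,0.1,0,-0.12],[0.35,0.2,0,-0.2],[0.5,0.3,0,-0.28],[0.6,0.4,0,-0.36],[0.7,0.5,0,-0.44],[0.73,0.51,0,-0.51],[0.73,0.51,0,-0.56]]' 0|sed -n 2p
python3 -m inch '[[0,0,0,-0.05],[0,0,0,-0.12],[0,0,0,-0.2],[0,0,0,-0.28],[0,0,0,-0.36],[0,0,0,-0.42],[0,0,0,-0.47],[0,0,0,-0.488]]' 0|sed -n 2p
python3 go.py 0.551 -0.153 0.1045 89.1
```

```text
position: [0.5506, -0.1537, 0.1871]
position: [0.5502, -0.1546, 0.1873]
pos [ 0.5502 -0.1546  0.1873] jaw 89.2 -> units [-0.011  0.019  1.035] spin 0.001
```

```bash
python3 -m inch '[[0,0.02,0.15,0],[0,0.02,0.3,0],[0,0.02,0.5,0],[0,0.02,0.7,0],[0,0.02,0.9,0],[0,0.02,1,0],[0,0.02,1,0],[0,0.02,1,0]]' 0|sed -n '2p;4p'
python3 -m inch '[[0,0,0,0],[0,0,0,0],[0,0,0,0],[0,0,0,0],[0,0,0,0],[0,0,0,0],[0,0,0,0],[0,0,0,0]]' -1
python3 go.py 0.5475 -0.3669 0.107 89.1
```

```text
position: [0.5509, -0.1529, 0.1081]
ft_force: [0.2, 0.0, -0.0]
time_s: 76.75
position: [0.5509, -0.153, 0.1084]
tcp_rot: [[-1.0, 0.015, 0.0], [0.015, 1.0, -0.0], [-0.0, -0.0, -1.0]]
ft_force: [-0.9, -0.0, 2.8]
grip_width: 0.182
pos [ 0.5509 -0.153   0.1084] jaw 89.1 -> units [ 1.000e-03 -2.674e+00  1.800e-02] spin 0.0
```

```bash
python3 -m inch '[[0,-0.05,0,0],[0,-0.15,0,0],[0,-0.3,0,0],[0,-0.45,0,0],[0,-0.6,0,0],[0,-0.75,0,0],[0,-0.85,0,0],[0,-0.9,0,0]]' -1|sed -n '2p;4p'
python3 -m inch '[[0,-0.1,0,0],[0,-0.25,0,0],[0,-0.4,0,0],[0,-0.55,0,0],[0,-0.7,0,0],[0,-0.8,0,0],[0,-0.85,0,0],[0,-0.9,0,0]]' -1|sed -n '2p;4p'
python3 -m inch '[[0,-0.1,0,0],[0,-0.2,0,0],[0,-0.35,0,0],[0,-0.5,0,0],[0,-0.6,0,0],[0,-0.7,0,0],[0,-0.78,0,0],[0,-0.82,0,0]]' -1|sed -n '2p;4p'
python3 -m inch '[[0,-0.02,0,0],[0,-0.04,0,0],[0,-0.06,0,0],[0,-0.08,0,0],[0,-0.09,0,0],[0,-0.09,0,0],[0,-0.09,0,0],[0,-0.09,0,0]]' -1|sed -n '2p;4p'
```

```text
position: [0.5496, -0.2274, 0.1084]
ft_force: [-0.8, 3.1, 5.0]
position: [0.5483, -0.2983, 0.1084]
ft_force: [-1.1, 2.2, 4.5]
position: [0.5471, -0.3645, 0.1084]
ft_force: [-1.0, 2.1, 5.2]
position: [0.547, -0.3677, 0.1085]
ft_force: [-2.3, 7.5, 8.4]
```

```bash
python3 -m inch '[[0,-0.01,0,0],[0,-0.02,0,0],[0,-0.03,0,0],[0,-0.04,0,0],[0,-0.05,0,0],[0,-0.05,0,0],[0,-0.05,0,0],[0,-0.05,0,0]]' -1|sed -n '2p;4p'
python3 -m inch '[[0,0.04,0,0],[0,0.04,0,0],[0,0.04,0,0],[0,0.04,0,0],[0,0.04,0,0],[0,0.04,0,0],[0,0.04,0,0],[0,0.04,0,0]]' 0|sed -n '2p;4p'
python3 -m inch '[[0,0,-0.2,0],[0,0,-0.4,0],[0,0,-0.6,0],[0,0,-0.8,0],[0,0,-1,0],[0,0,-1,0],[0,0,-1,0],[0,0,-1,0]]' 0|sed -n '2p;4p'
python3 - <<'E'
from h import *
for n in ('side','wrist','scene'): snap(n,n+'20')
for n in ('side','scene'): cv2.imwrite(f'pics/{n}20z.png',cv2.resize(load(n+'20')['img'][190:390,260:480,::-1],None,fx=3,fy=3,interpolation=cv2.INTER_CUBIC))
E
```

```text
position: [0.5471, -0.3677, 0.1084]
ft_force: [-4.8, 13.5, 11.7]
position: [0.5474, -0.3706, 0.1081]
ft_force: [0.1, 0.4, -0.1]
position: [0.5468, -0.3703, 0.1872]
ft_force: [0.6, -0.7, -0.8]
```

View pics/side20z.png

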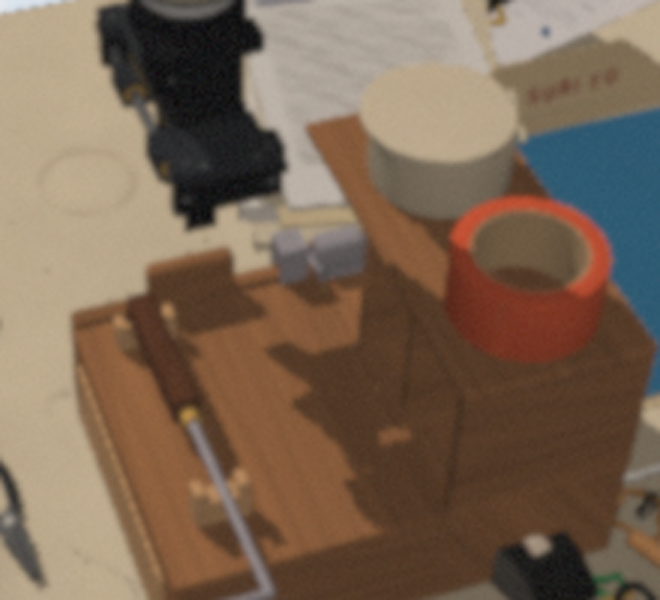

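View pics/wrist20.png

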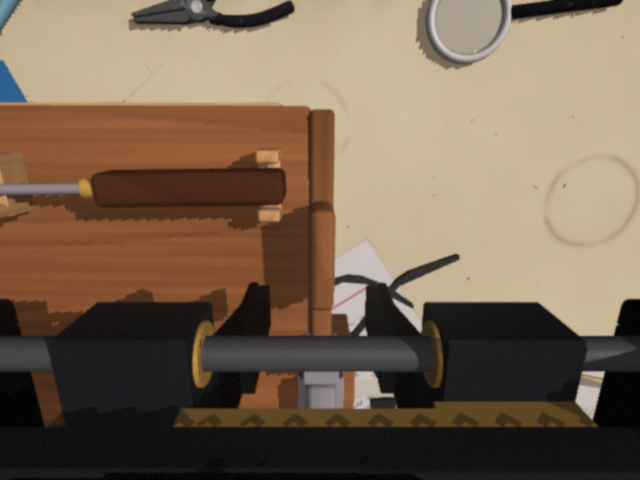

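View pics/scene20z.png

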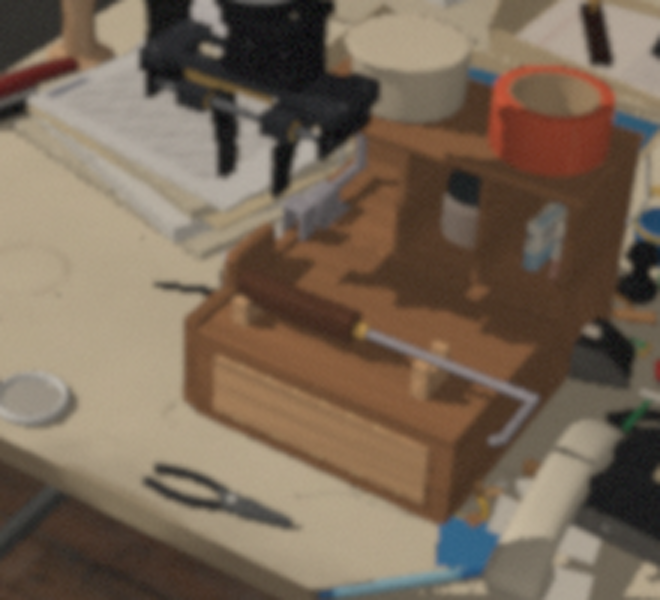

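```bash
python3 - <<'E'
from h import *
c=load('wrist20')
print([onz(c,u,v,.13).round(4) for u,v in [(284,170),(284,205),(100,171),(100,207)]])
E
python3 go.py 0.5023 -0.472 0.15 0
```

```text
[array([ 0.4913, -0.3877,  0.13  ]), array([ 0.5113, -0.3885,  0.13  ]), array([ 0.4901, -0.491 ,  0.13  ]), array([ 0.5107, -0.4947,  0.13  ])]
pos [ 0.5469 -0.3704  0.1871] jaw 89.1 -> units [ 0.538 -1.279  0.464] spin 1.037
```

```bash
python3 -m inch '[[0.05,-0.1,0,0.05],[0.15,-0.25,0,0.12],[0.25,-0.4,0,0.2],[0.35,-0.55,0,0.28],[0.45,-0.7,0,0.36],[0.53,-0.85,0,0.44],[0.54,-0.95,0,0.52],[0.54,-1,0,0.58]]' 0|sed -n 2p
python3 -m inch '[[0,0,0,0.05],[0,0,0,0.12],[0,0,0,0.2],[0,0,0,0.28],[0,0,0,0.36],[0,0,0,0.42],[0,0,0,0.457],[0,0,0,0.457]]' 0|sed -n 2p
python3 go.py 0.502 -0.472 0.107 0
```

```text
position: [0.5021, -0.4509, 0.1875]
position: [0.5029, -0.4496, 0.1875]
pos [ 0.5029 -0.4496  0.1875] jaw 0.0 -> units [-0.281 -0.011  1.006] spin 0.0
```

```bash
python3 -m inch '[[-0.1,0,0,0],[-0.2,-0.01,0.1,0],[-0.28,-0.01,0.25,0],[-0.28,-0.01,0.45,0],[-0.28,-0.01,0.65,0],[-0.28,-0.01,0.85,0],[-0.28,-0.01,1,0],[-0.28,-0.01,1,0]]' 0|sed -n '2p;4p'
python3 -m inch '[[0,0,0,0],[0,0,0,0],[0,0,0,0],[0,0,0,0],[0,0,0,0],[0,0,0,0],[0,0,0,0],[0,0,0,0]]' -1
python3 -m inch '[[0,0,-0.05,0],[0,0,-0.15,0],[0,0,-0.3,0],[0,0,-0.5,0],[0,0,-0.7,0],[0,0,-0.9,0],[0,0,-1,0],[0,0,-1,0]]' -1
python3 go.py 0.422 -0.33 0.169 90
```

```text
position: [0.5012, -0.4709, 0.1053]
ft_force: [0.3, 0.2, 0.6]
time_s: 85.7
position: [0.5026, -0.4726, 0.1089]
tcp_rot: [[0.0, 1.0, 0.001], [1.0, -0.0, -0.001], [-0.001, 0.001, -1.0]]
ft_force: [-0.0, 0.8, 5.7]
grip_width: 0.232
time_s: 86.5
position: [0.5029, -0.473, 0.1904]
tcp_rot: [[-0.0, 1.0, 0.003], [1.0, 0.0, -0.002], [-0.002, 0.003, -1.0]]
ft_force: [0.5, 0.5, -0.9]
grip_width: 0.229
pos [ 0.5029 -0.473   0.1904] jaw 0.0 -> units [ 1.788 -1.012  0.26 ] spin -1.047
```

```bash
python3 -m inch '[[0.1,-0.2,0,0],[0.25,-0.4,0,0],[0.4,-0.6,0,0],[0.6,-0.8,0,0],[0.8,-1,0,0],[1,-1,0,0],[1,-1,0,0],[1,-1,0,0]]' -1|sed -n 2p
python3 -m inch '[[0.1,0,0,-0.05],[0.2,0,0,-0.12],[0.35,0,0,-0.2],[0.5,0,0,-0.28],[0.65,0,0,-0.36],[0.78,0,0,-0.44],[0.78,0,0,-0.5],[0.78,0,0,-0.5]]' -1|sed -n 2p
python3 -m inch '[[0,0,0,-0.05],[0,0,0,-0.12],[0,0,0,-0.2],[0,0,0,-0.28],[0,0,0,-0.36],[0,0,0,-0.44],[0,0,0,-0.5],[0,0,0,-0.547]]' -1|sed -n 2p
python3 -m inch '[[0,0,0.05,0],[0,0,0.1,0],[0,0,0.15,0],[0,0,0.2,0],[0,0,0.24,0],[0,0,0.24,0],[0,0,0.24,0],[0,0,0.24,0]]' -1
python3 go.py 0.571 -0.33 0.1705 90
python3 - <<'E'
from h import *
for n in ('side','scene'):
  c=snap(n,n+'21')
  cv2.imwrite(f'pics/{n}21z.png',cv2.resize(c['img'][180:400,240:490,::-1],None,fx=2.7,fy=2.7,interpolation=cv2.INTER_CUBIC))
E
```

```text
position: [0.4235, -0.3922, 0.1882]
position: [0.4231, -0.3305, 0.1881]
position: [0.4226, -0.3309, 0.188]
time_s: 89.7
position: [0.4223, -0.33, 0.1691]
tcp_rot: [[-1.0, 0.0, 0.0], [0.0, 1.0, -0.0], [-0.0, -0.0, -1.0]]
ft_force: [-0.5, 0.0, -0.9]
grip_width: 0.223
pos [ 0.4223 -0.33    0.1691] jaw 90.0 -> units [-1.858  0.    -0.016] spin -0.0
```

View pics/side21z.png

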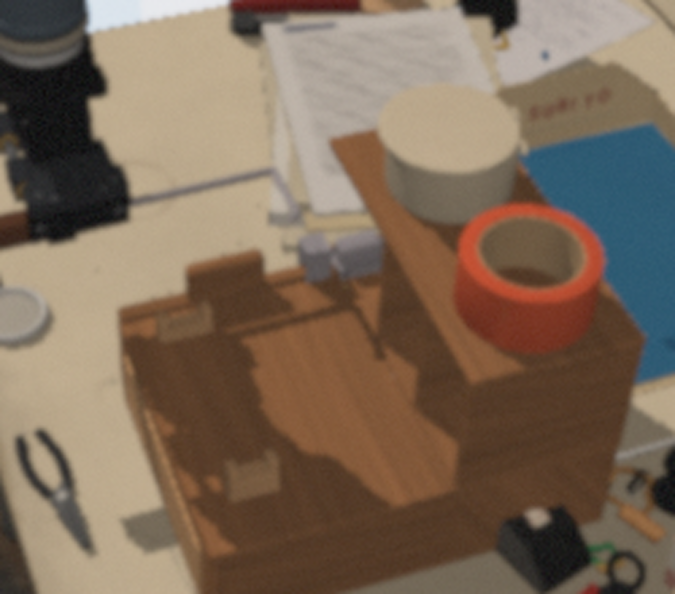

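View pics/scene21z.png

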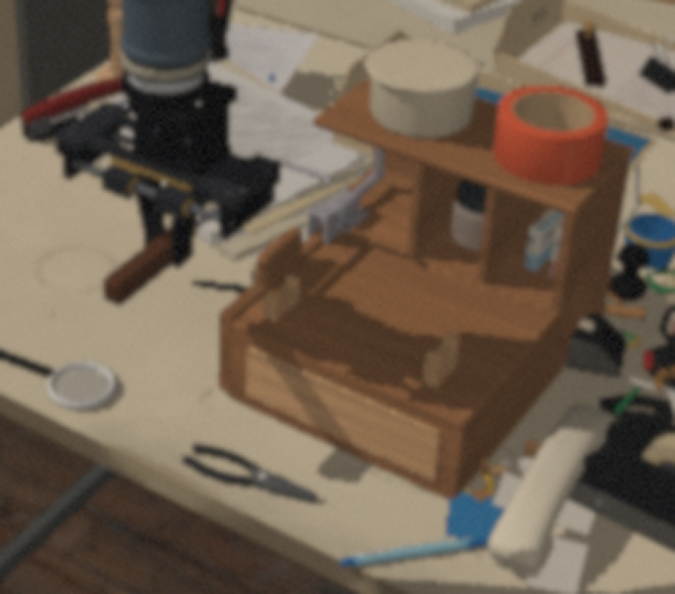

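```bash
python3 - <<'E'
from h import *
c=load('side21')
for n,u,v in [('corner',272,171),('shaft',135,203),('tip',294,215)]:
    U,V=240+u/2.7,180+v/2.7
    o,d=ray(c,U,V); t=(-.331-o[1])/d[1]; print(n,'at y-.331',(o+d*t).round(4),'z.179',onz(c,U,V,.179).round(4))
    w=c['z_map'][int(V)-1:int(V)+3,int(U)-1:int(U)+3]; k=w.min(); print((o+d*k).round(4))
E
```

```text
corner at y-.331 [ 0.6031 -0.331   0.1775] z.179 [ 0.6024 -0.3327  0.179 ]
[ 0.6001 -0.3385  0.1844]
shaft at y-.331 [ 0.4866 -0.331   0.177 ] z.179 [ 0.486  -0.3332  0.179 ]
[ 0.4854 -0.3356  0.1812]
tip at y-.331 [ 0.6237 -0.331   0.1229] z.179 [ 0.6002 -0.3883  0.179 ]
[ 0.5983 -0.3928  0.1834]
```

```bash
python3 -m inch '[[-0.1,0,0,0],[-0.25,0,0,0],[-0.4,0,0,0],[-0.55,0,0,0],[-0.7,0,0,0],[-0.85,0,0,0],[-1,0,0,0],[-1,0,0,0]]' -1|sed -n '2p;4p'
python3 -m inch '[[-0.1,0,0,0],[-0.2,0,0,0],[-0.35,0,0,0],[-0.5,0,0,0],[-0.65,0,0,0],[-0.78,0,0,0],[-0.87,0,0,0],[-0.87,0,0,0]]' -1|sed -n '2p;4p'
python3 go.py 0.572 -0.33 0.1335 90
python3 - <<'E'
from h import *
for n in ('side','scene'):
  c=snap(n,n+'22')
  cv2.imwrite(f'pics/{n}22z.png',cv2.resize(c['img'][180:340,280:480,::-1],None,fx=3.5,fy=3.5,interpolation=cv2.INTER_CUBIC))
E
```

```text
position: [0.5043, -0.3293, 0.1688]
ft_force: [0.2, -0.6, -1.1]
position: [0.573, -0.3294, 0.1687]
ft_force: [1.0, 0.1, -2.1]
pos [ 0.573  -0.3294  0.1687] jaw 90.0 -> units [ 0.013 -0.007  0.44 ] spin 0.001
```

View pics/scene22z.png

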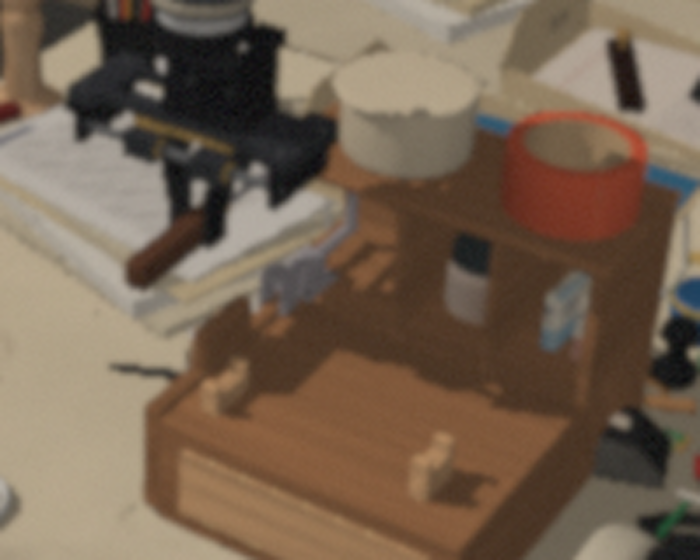

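View pics/side22z.png

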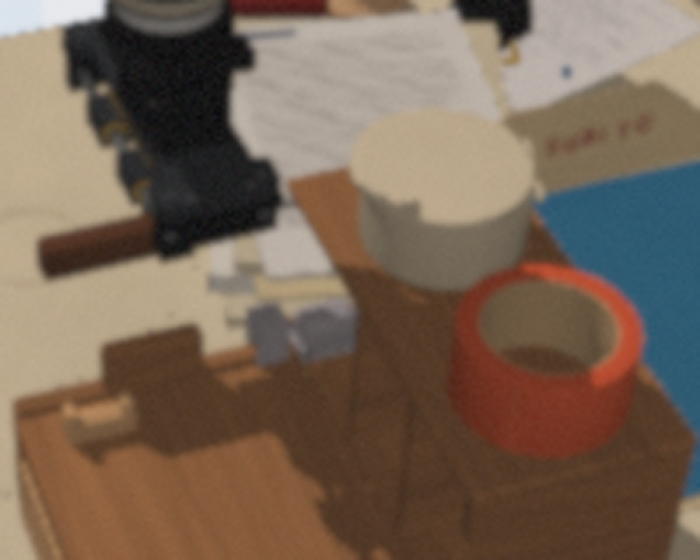

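```bash
python3 -m inch '[[0.01,0,0.05,0],[0.01,0,0.1,0],[0.01,0,0.17,0],[0.01,0,0.25,0],[0.01,0,0.33,0],[0.01,0,0.4,0],[0.01,0,0.44,0],[0.01,0,0.44,0]]' -1|sed -n '2,4p'
python3 -m inch '[[0.02,0,0,0],[0.04,0,0,0],[0.06,0,0,0],[0.08,0,0,0],[0.1,0,0,0],[0.12,0,0,0],[0.14,0,0,0],[0.15,0,0,0]]' -1|sed -n '2,4p'
python3 -m inch '[[0.02,0,0,0],[0.04,0,0,0],[0.06,0,0,0],[0.08,0,0,0],[0.1,0,0,0],[0.12,0,0,0],[0.14,0,0,0],[0.15,0,0,0]]' -1|sed -n '2,4p'
```

```text
position: [0.5707, -0.3298, 0.133]
tcp_rot: [[-1.0, 0.0, -0.001], [0.0, 1.0, 0.001], [0.001, 0.001, -1.0]]
ft_force: [0.2, 0.7, -1.4]
position: [0.5593, -0.33, 0.1339]
tcp_rot: [[-1.0, 0.0, 0.001], [0.0, 1.0, -0.0], [-0.001, -0.0, -1.0]]
ft_force: [1.8, -0.3, -2.0]
position: [0.5468, -0.3299, 0.1338]
tcp_rot: [[-1.0, 0.0, 0.0], [0.0, 1.0, 0.0], [-0.0, 0.0, -1.0]]
ft_force: [1.7, -0.0, -1.5]
```

```bash
python3 -m inch '[[0.02,0,0,0],[0.04,0,0,0],[0.06,0,0,0],[0.08,0,0,0],[0.1,0,0,0],[0.12,0,0,0],[0.14,0,0,0],[0.16,0,0,0]]' -1|sed -n '2p;4p'
python3 -m inch '[[0.02,0,0,0],[0.04,0,0,0],[0.06,0,0,0],[0.08,0,0,0],[0.1,0,0,0],[0.11,0,0,0],[0.11,0,0,0],[0.11,0,0,0]]' -1|sed -n '2p;4p'
python3 -m inch '[[0.01,0,0,0],[0.02,0,0,0],[0.03,0,0,0],[0.04,0,0,0],[0.04,0,0,0],[0.04,0,0,0],[0.04,0,0,0],[0.04,0,0,0]]' -1|sed -n '2p;4p'
```

```text
position: [0.5341, -0.3299, 0.1338]
ft_force: [1.8, -0.7, -0.6]
position: [0.5252, -0.3299, 0.1337]
ft_force: [1.1, -0.2, -0.3]
position: [0.5226, -0.3299, 0.1339]
ft_force: [4.4, -0.3, -1.4]
```

```bash
python3 -m inch '[[0.01,0,0,0],[0.02,0,0,0],[0.03,0,0,0],[0.04,0,0,0],[0.05,0,0,0],[0.05,0,0,0],[0.05,0,0,0],[0.05,0,0,0]]' -1|sed -n '2p;4,5p'
python3 - <<'E'
from h import *
for n in ('side','scene'):
  c=snap(n,n+'23')
  cv2.imwrite(f'pics/{n}23z.png',cv2.resize(c['img'][200:320,320:460,::-1],None,fx=5,fy=5,interpolation=cv2.INTER_CUBIC))
E
```

```text
position: [0.5221, -0.3304, 0.1349]
ft_force: [11.4, -1.7, -3.4]
grip_width: 0.228
```

View pics/scene23z.png

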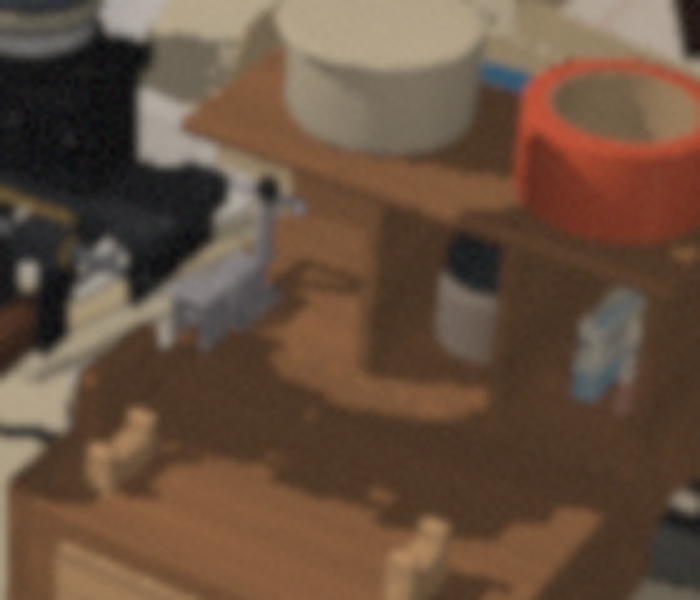

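```bash
python3 -m inch '[[-0.04,0,0,0],[-0.08,0,0,0],[-0.12,0,0,0],[-0.16,0,0,0],[-0.19,0,0,0],[-0.19,0,0,0],[-0.19,0,0,0],[-0.19,0,0,0]]' -1|sed -n '2p;4p'
python3 -m inch '[[0,0,-0.05,0],[0,0,-0.1,0],[0,0,-0.17,0],[0,0,-0.25,0],[0,0,-0.33,0],[0,0,-0.4,0],[0,0,-0.46,0],[0,0,-0.46,0]]' -1|sed -n '2p;4p'
```

```text
position: [0.5331, -0.33, 0.1337]
ft_force: [-0.2, 0.2, -1.1]
position: [0.5339, -0.3302, 0.1715]
ft_force: [1.2, 0.2, -0.4]
```

```bash
python3 -m inch '[[0.1,0,0,0],[0.25,0,0,0],[0.4,0,0,0],[0.55,0,0,0],[0.7,0,0,0],[0.85,0,0,0],[1,0,0,0],[1,0,0,0]]' -1|sed -n '2p;4p'
python3 -m inch '[[0.1,0,0,0],[0.2,0,0,0],[0.3,0,-0.05,0],[0.4,0,-0.1,0],[0.4,0,-0.15,0],[0.4,0,-0.2,0],[0.4,0,-0.23,0],[0.4,0,-0.23,0]]' -1|sed -n '2p;4p'
python3 -m inch '[[0,0,0,0.05],[0,0,0,0.12],[0,0,0,0.2],[0,0,0,0.28],[0,0,0,0.36],[0,0,0,0.44],[0,0,0,0.5],[0,0,0,0.547]]' -1|sed -n 2p
python3 -m inch '[[0,0,0,0.05],[0,0,0,0.12],[0,0,0,0.2],[0,0,0,0.28],[0,0,0,0.36],[0,0,0,0.44],[0,0,0,0.5],[0,0,0,0.5]]' -1|sed -n 2p
python3 go.py 0.5023 -0.472 0.188 0
```

```text
position: [0.4512, -0.3304, 0.1706]
ft_force: [-0.0, -1.3, -1.0]
position: [0.4221, -0.33, 0.1895]
ft_force: [0.5, -0.9, -1.3]
position: [0.4216, -0.3296, 0.1887]
position: [0.4217, -0.3296, 0.1887]
pos [ 0.4217 -0.3296  0.1887] jaw 0.0 -> units [-1.781  1.006  0.008] spin 0.001
```

```bash
python3 -m inch '[[-0.1,0.1,0,0],[-0.25,0.25,0,0],[-0.4,0.4,0,0],[-0.55,0.55,0,0],[-0.7,0.7,0,0],[-0.8,0.85,0,0],[-0.9,1,0,0],[-0.9,1,0,0]]' -1|sed -n 2p
python3 -m inch '[[-0.1,0,0,0],[-0.25,0,0,0],[-0.4,0,0,0],[-0.55,0,0,0],[-0.7,0,0,0],[-0.8,0,0,0],[-0.88,0,0,0],[-0.88,0,0,0]]' -1|sed -n 2p
python3 go.py 0.5025 -0.4725 0.1085 0
python3 - <<'E'
from h import *
for n in ('side','scene'):
  c=snap(n,n+'24')
  cv2.imwrite('pics/'+n+'24z.png',cv2.resize(c['img'][200:400,260:480,::-1],None,fx=3,fy=3,interpolation=cv2.INTER_CUBIC))
E
```

```text
position: [0.5032, -0.4031, 0.1884]
position: [0.501, -0.4734, 0.1888]
pos [ 0.501  -0.4734  0.1888] jaw -0.1 -> units [0.012 0.019 1.004] spin -0.001
```

View pics/side24z.png

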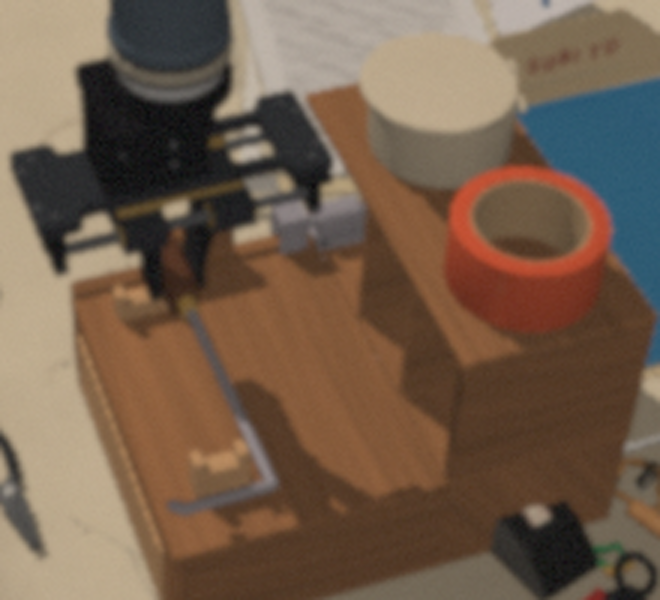

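View pics/scene24z.png

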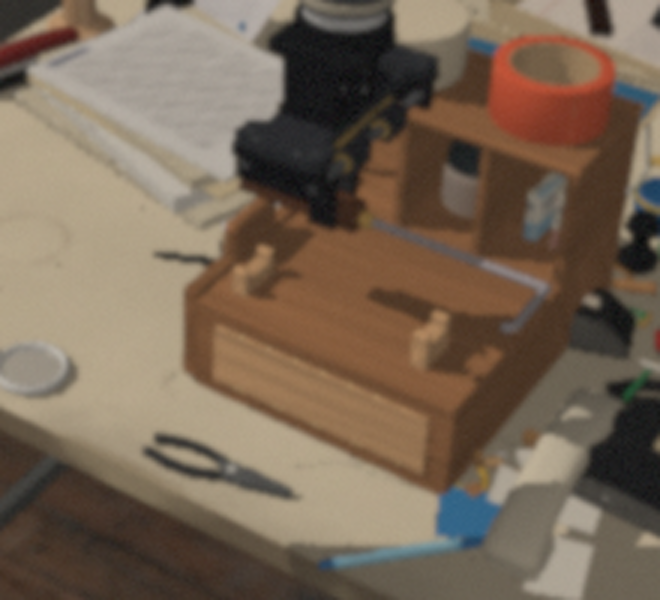

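```bash
python3 -m inch '[[0.01,0.01,0.1,0],[0.01,0.015,0.25,0],[0.01,0.015,0.4,0],[0.01,0.015,0.55,0],[0.01,0.015,0.7,0],[0.01,0.015,0.85,0],[0.01,0.015,0.92,0],[0.01,0.015,0.95,0]]' -1|sed -n '2p;4p'
python3 go.py 0.5025 -0.4725 0.1085 0
python3 -m inch '[[0,0,0.02,0],[0,0,0.04,0],[0,0,0.05,0],[0,0,0.05,0],[0,0,0.05,0],[0,0,0.05,0],[0,0,0.05,0],[0,0,0.05,0]]' -1|sed -n '2p;4p'
```

```text
position: [0.5023, -0.4713, 0.1119]
ft_force: [0.2, -0.4, -1.7]
pos [ 0.5023 -0.4713  0.1119] jaw -0.0 -> units [-0.016  0.003  0.042] spin -0.0
position: [0.5028, -0.4717, 0.1093]
ft_force: [0.2, -0.1, 0.8]
```

Resting (z 0.109 and weight off). Release and look.

```bash
python3 -m inch '[[0,0,0,0],[0,0,0,0],[0,0,0,0],[0,0,0,0],[0,0,0,0],[0,0,0,0],[0,0,0,0],[0,0,0,0]]' 0|sed -n '2p;4,5p'
python3 -m inch '[[0,0,-0.1,0],[0,0,-0.25,0],[0,0,-0.4,0],[0,0,-0.6,0],[0,0,-0.8,0],[0,0,-1,0],[0,0,-1,0],[0,0,-1,0]]' 0|sed -n 2p
python3 -m inch '[[0.1,-0.1,0,0],[0.25,-0.25,0,0],[0.45,-0.35,0,0],[0.65,-0.35,0,0],[0.85,-0.35,-0.2,0],[1,-0.35,-0.4,0],[1,-0.35,-0.5,0],[1,-0.35,-0.5,0]]' 0|sed -n 2p
python3 -m inch '[[0.1,0,0,0],[0.25,0,0,0],[0.45,0,0,0],[0.65,0,0,0],[0.85,0,0,0],[1,0,0,0],[1,0,0,0],[1,0,0,0]]' 0|sed -n 2p
python3 -m inch '[[0.1,0,0,0],[0.25,0,0,0],[0.45,0,0,0],[0.65,0,0,0],[0.85,0,0,0],[1,0,0,0],[1,0,0,0],[1,0,0,0]]' 0|sed -n 1,2p
python3 - <<'E'
from h import *
for n in ('side','scene'):
  c=snap(n,n+'25')
  cv2.imwrite('pics/'+n+'25z.png',cv2.resize(c['img'][180:400,200:490,::-1],None,fx=2.7,fy=2.7,interpolation=cv2.INTER_CUBIC))
E
```

```text
position: [0.5026, -0.4715, 0.109]
ft_force: [-0.2, -0.2, -0.0]
grip_width: 0.5
position: [0.5027, -0.4716, 0.1895]
position: [0.4755, -0.3922, 0.2308]
position: [0.4747, -0.3116, 0.2292]
time_s: 109.3
position: [0.4746, -0.2314, 0.2291]
```

View pics/side25z.png

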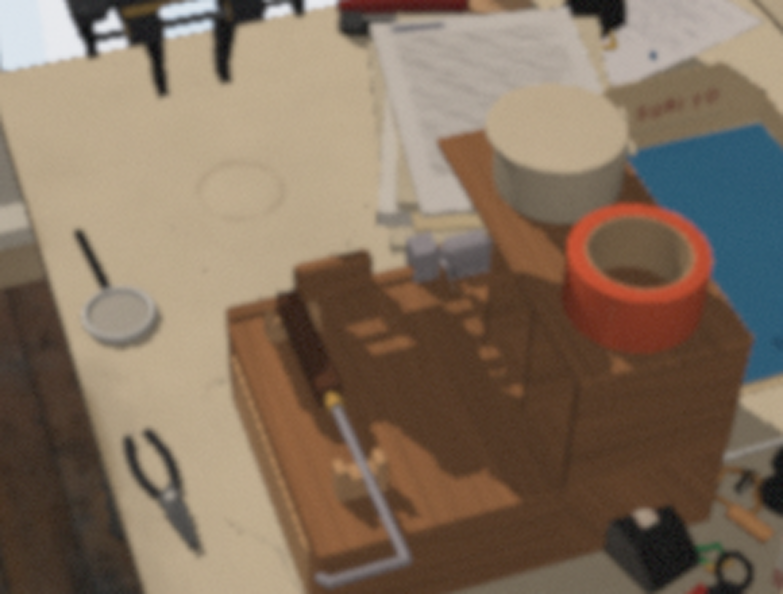

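View pics/scene25z.png

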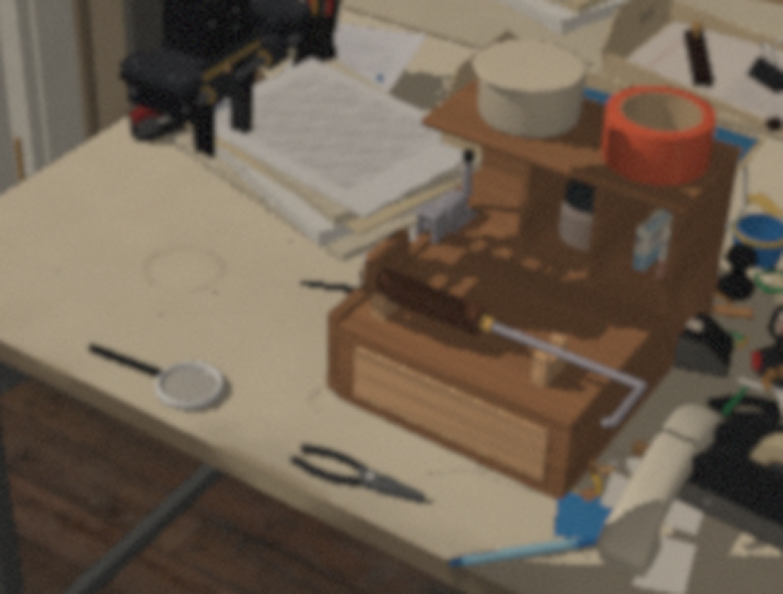

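```bash
python3 - <<'E'
from h import *
for n,box in [('scene',(365,228,384,252)),('side',(305,278,345,305))]:
    a=cv2.cvtColor(load(n+'0')['img'],cv2.COLOR_RGB2GRAY);b=cv2.cvtColor(load(n+'25')['img'],cv2.COLOR_RGB2GRAY)
    x0,y0,x1,y1=box; t=a[y0:y1,x0:x1]; r=cv2.matchTemplate(b[y0-8:y1+8,x0-8:x1+8],t,cv2.TM_CCOEFF_NORMED); print(n,cv2.minMaxLoc(r))
manip.hand_in()
E
```

```text
scene (-0.2996028959751129, 0.9219931960105896, (16, 0), (7, 8))
side (0.12744325399398804, 0.9198971390724182, (16, 11), (8, 8))
the job is handed in; nothing more can be done
```

The tin, ink pot and date stamp are locked in the drawer, the bolt is home, the hook is on its rests, and the job is handed in at about 110 s of the 208 s allowed.

**What I did**
- I pushed the bolt back with the hook until it met its stop, at about 12 N.
- I laid the hook on its rests and pulled the drawer out about 0.214 m by its tab.
- All three things were there, and I set each one in its own pocket. None was seen knocked aside during the run.
- I pushed the drawer shut to its stop, at about 13 N. Then I took the hook again, drew the bolt home behind its knob until it stopped at about 11 N, and put the hook back on its rests.

**What the last checks showed**
- **Things in the pockets:** before closing, depth readings put the stamp top at about 63 mm, the pot rim at about 60 mm and the tin top at about 37 mm. These fit all three standing upright on the pocket floors, within 1–3 mm.
- **Drawer:** the tab is back at its starting pixel position in the side view. The gripper stopped within 1 mm of where it first gripped the closed drawer.
- **Bolt:** the knob is within 1 pixel of where it started in the scene view.
- **Hook:** it sits in both notches.
- **Bystanders:** I never touched the stapler or the magnifier. The magnifier is where it was; the gripper partly hides the stapler in the last pictures, so I could not check its position there.

No check failed. The largest disagreement was about 3 mm between two readings of where the hook lay along its rests, partway through.

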